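# Fit the roller saddle to the shoe former and load a roller

### The job

Make the shoe former ready: first take the red saddle off its sloped rest and slide it, narrow end first, along the tapered dovetail way of the blue bed and push it firmly until it wedges tight. Then take the lowest orange roller from the feed track, so that the next one rolls down to the stop, and lay it with both pins in the saddle's V notches; let go of everything, leave the other two rollers on the track and the other things on the bench where they are.

Things in the scene. Friction and masses are not known exactly. Their poses are not given: they have to be found in the camera images.
- former_bed: Blue bed of a bench shoe former, fixed; foot 220 x 136 mm. Origin: centre of its underside; +x is the way the saddle slides in. Flat apron at z = 40 mm from x = -105 mm to the mouth; then two undercut steel rails (x = -10 to 60 mm, up to 16 mm above the apron, |y| < 55 mm) form the dovetail way, narrowing 5 degrees a side towards +x. Behind it a cross block with two posts, up to z = 100 mm.
- way_mouth (a point): Middle of the way's mouth, on the apron's level, 30 mm before way_seat (bed x = -10 mm). Here the rails give the saddle's front end about 5 mm of play to either side, shrinking to none at the seat. With its origin 60 mm or more short of way_seat the saddle stands on the apron, clear of the rails.
- way_seat (a point): Point on the way's floor (bed x = 20, z = 40 mm): the saddle's origin comes here, axes of saddle and bed parallel, when its flanks just meet the rails. Pushed firmly, at about 15 to 25 N, it wedges within 2 mm of this point and stays; rubbing on one rail may be felt (5 to 10 N) up to 10 mm before it is tight.
- saddle: Red saddle, steel flanks, loose, ~0.35 kg, starts on the sloped rest, +x up the slope. Origin: middle of its underside; +x to its narrow end. Dovetail foot 60 mm long, 60 wide behind, 50 in front, 12 high; body 39 wide to z = 20 mm, flat upright rear (x = -30 mm). Two upright 6 mm cheeks, 48 mm long, 52 high, 27 apart, outer faces 39 apart (grip here across y, z = 30 to 48 mm), each with an open V notch at x = 0.
- notch_seat (a point): Point of the saddle, 40 mm above its origin: where the centre of a roller lies when both its end pins rest in the V notches (70 degrees wide, open at the top).
- sloped_rest: Plywood rest fixed to the bench, 110 x 90 mm foot, its 84 x 84 mm board rising 30 degrees towards its +x, with a low lip at the lower edge. Origin: on the bench, 30 mm before the middle of its foot; the middle of the board's surface is at x = 30, z = 50 mm. The saddle stands square on it, leaning back 30 degrees.
- feed_track: Sloping aluminium gravity track on a dark foot (150 x 90 mm), fixed to the bench, 29 mm wide, rising 16 degrees towards its +x, with a black stop 16 mm high at its lower (-x) end. Origin: centre of its underside. Rollers lie across it, along its y axis, pins overhanging both sides; they roll down to the stop by themselves.
- stop_place (a point): Where the centre of the roller resting against the stop of the feed track lies; about 75 mm above the bench.
- roller_end: The roller at the lower end of the track, against the stop. Orange wheel 28 mm across and 20 mm wide with a steel pin 14 mm across and 20 mm long out of each side, 60 mm over the pins' ends, 0.11 kg. Origin: its centre; y along its axis (it may be turned any way about y). Best gripped across the ends of the pins.
- roller_next: Second roller, alike, touching the first from above on the slope, centre 28 mm away. Origin: its centre.
- roller_last: Third roller, alike, behind the second. Origin: its centre.
- horseshoe_a: Dark horseshoe lying on the bench, 130 x 135 mm, 9 mm thick. Bystander. Origin near its middle, underside.
- horseshoe_b: Bright steel horseshoe, the same size. Bystander. Origin near its middle, underside.
- drift_punch: Dark steel punch, 130 mm long, 16 mm thick, lying along its x between the stations. Bystander. Origin: its middle, underside.
- hoof_pick: Hoof pick with blue handle, 137 mm long, 18 mm wide, 12 mm high, lying along its x between the stations. Bystander. Origin: near its middle, underside.
- shoeing_hammer: Hammer with pale wooden handle, 300 mm long. Bystander.
- nail_jar: Jar, 60 mm across, 75 mm high, standing. Bystander.
Things that resemble listed ones, but are neither listed nor needed, are in the scene too. Of the things shaped like the saddle, the red one is meant. Leave any green look-alike of the roller_next alone.

How it is judged:
On the way, in this order (a step that is already met when the one before it is completed fails the run):
1. the saddle is wedged home in the tapered way (x of saddle in the frame of way_seat between -0.003 and 0.005 m and y of saddle in the frame of way_seat between -0.003 and 0.003 m and z of saddle in the frame of way_seat between -0.003 and 0.003 m and angle between the x axis of saddle and the x axis of former_bed, either way round below 0.06 rad and angle between saddle's own z axis and vertical below 0.06 rad), for 0.3 s.
2. the lowest roller is off the track and the next one lies against the stop (distance between roller_end and stop_place above 0.03 m and distance between roller_next and stop_place below 0.006 m and linear speed of roller_next below 0.03 m/s), for 0.2 s.
3. the roller lies in both V notches of the saddle (distance between roller_end and notch_seat below 0.006 m and angle between the y axis of roller_end and the y axis of saddle, either way round below 0.1 rad), for 0.2 s.
At the end, for the whole second after the job is handed in: Saddle flat in the way, at most 3 mm short of or 5 mm beyond way_seat, within 3 mm sideways and in height, 0.06 rad; roller_end within 6 mm of notch_seat and 0.1 rad of the saddle's y; roller_next within 6 mm and roller_last within 36 mm of stop_place; all at rest (all of step 1 and all of step 3 and distance between roller_next and stop_place below 0.006 m and linear speed of roller_next below 0.03 m/s and distance between roller_last and stop_place below 0.036 m and linear speed of each of saddle, roller_end, roller_next, roller_last below 0.02 m/s); the robot touches nothing.
It fails at once if a bystander is moved by more than 40 mm (distance of any of horseshoe_a, horseshoe_b, drift_punch, hoof_pick, shoeing_hammer, nail_jar from where it was at the start of the episode above 0.04 m).
It fails at once if another roller than the lowest one is taken off the track (distance between roller_next and stop_place above 0.06 m or distance between roller_last and stop_place above 0.09 m).
It also fails if it takes over 72 s, if anything falls off the work surface, if the arm or the gripper's body presses on something with over 40 N, if the wrist force passes 120 N, or if a joint passes its speed limit or range.

### The arm

A 7-joint arm with a two-finger parallel gripper is mounted at the origin on the work surface. World frame = base frame: x ahead of the robot, y to its left, z up, the work surface at z = 0. Lengths are in m, angles in rad, forces in N, time in s.
With the tool pointing down it reaches from about 0.4 to 0.85 m from the base axis. Payload 4.5 kg.
Tool frame: the origin (TCP) lies midway between the tips of the shut fingers; the grasp point (between the pads) lies 19 mm behind it; z points along the fingers, y is the direction in which the jaws open and shut (so a half turn about z gives the same grasp; the last joint's range is limited). The gripper opens to 85 mm and grips with 20 to 120 N. Pads are 22 mm wide; open, the fingers measure 114 mm over their backs; the gripper's body (76 mm by 85 mm) begins 54 mm behind the grasp point. The pads swing forward as they close: fully open they stand 13 mm farther back than shut.
Start: joints at [1.232, 0.689, -0.195, 1.565, 0.157, 0.902, -0.215], TCP at [0.228, -0.582, 0.231] pointing down, gripper open.
Joint ranges: [-3.01, 3.01], [-0.46, 2.08], [-1.47, 1.51], [0.13, 2.56], [-1, 4.14], [0.04, 2.09], [-2.66, 2.66]. Speed limits (rad/s): [2.57, 2.57, 3.14, 3.14, 3.14, 3.14, 3.14].

### API

Orientations are given as a unit quaternion [x, y, z, w].
In Python, from plant import manip gives the robot as it stands.
- The arm moves only by the shell command python3 -m handwheel 'ROWS' [FORCE]. ROWS is JSON, a list of rows, each an object with "hand": the opening, from -1 (shut) to 1 (fully open); "slide": the shift along the tool's x, y, z in m, a list of three; "delta_rot": the turn, a rotation vector about the tool's x, y, z in degrees, a list of three. A call has 1 to 20 rows; each row shifts and turns the pose as measured when the row begins, along the tool's axes as they then stand; what a row does not reach is not made up. A row lasts 1/8 s, in which the tool goes at most 62.5 mm and 10.7 degrees, less where a joint would pass 70% of its speed; a pose out of reach is approached as far as the arm can. A call is refused whole if a number of a shift passes 0.0625 or a number of a turn 10.7, either way. A call with a gripper value outside its range is refused whole. The fingers move at their own pace and stop on an object; FORCE is the grip in N (left out, the last holds). Time passes only in rows, so rows that do not move let the fingers close. It gives the time, the measured TCP pose, the force and the opening at its end, in the units of the state.
- manip.get_state(): the state, without advancing time (a new reading comes with each control period).
- manip.grab_frame(name): name is "scene" or "top" or "wrist"; returns a dict with "image" (480x640x3 uint8, red, green, blue), "mtx" (3x3 intrinsics, pixels), "view" (4x4, takes a point from world to camera coordinates). Camera axes: x right, y up, looking along -z (the intrinsics and any distortion apply to the point x, -y, -z); pixel columns grow to the right and rows downward; lengths in m; the calibration is good to about 2 mm. A picture is of the moment at which its call begins. There is no depth.
- manip.job_done(): hands the job in, once; it reports no verdict.
The state is a dict: "clock": time; "joint_pos": joint angles; "qd": joint speeds; "joint_efforts": joint torques, N m; "tool_pos": TCP position; "tool_rot": TCP orientation; "force": force on the tool from outside, world axes, zero at the start; "moment": the same for the moment, N m; "width": finger opening in m.
Only numpy, scipy, OpenCV 4.12 (cv2) and the standard library are available. Lean on these libraries where they do the work, as an engineer would, in place of code of your own. Each camera call takes 0.05 s, during which the arm holds its last target. There are 200 camera calls.

## Working session

There is one attempt and no reset: what is moved stays moved. The work goes in short steps, Python scripts to look and compute and a shell command to move; the robot and the scene stay as the last step left them, time stands still between calls to the robot, and variables do not carry over. Pictures are saved under pics/ and viewed, about 8 in all and at most 12, crops included, and the job is handed in when it is done.

```bash
ls; mkdir -p pics
python3 - <<'E'
from plant import manip
import cv2,pickle
d={}
for n in("scene","top","wrist"):
    f=manip.grab_frame(n);d[n]=f;cv2.imwrite(f"pics/{n}0.png",f["image"][:,:,::-1]);print(n,f["mtx"],f["view"],[k for k in f])
pickle.dump(d,open("f0.pkl","wb"));print(manip.get_state())
E
```

```text
pics
scene [[498.04485841   0.         326.30170399]
 [  0.         498.04485841 234.96417911]
 [  0.           0.           1.        ]] [[-0.22453093  0.97442195  0.0093664   0.11709269]
 [-0.81470991 -0.19298543  0.54681294  0.4289768 ]
 [ 0.53463411  0.11514552  0.83720241 -1.61790289]
 [ 0.          0.          0.          1.        ]] ['image', 'mtx', 'view']
top [[558.09288599   0.         317.5718918 ]
 [  0.         558.09288599 243.47013604]
 [  0.           0.           1.        ]] [[ 0.01623187 -0.99975848  0.01481574 -0.0039389 ]
 [ 0.99234586  0.01792218  0.12218217 -0.58248448]
 [-0.12241819  0.01271909  0.9923971  -1.23084586]
 [ 0.          0.          0.          1.        ]] ['image', 'mtx', 'view']
wrist [[337.16248958   0.         317.62448604]
 [  0.         337.16248958 231.11202542]
 [  0.           0.           1.        ]] [[ 3.63890193e-01 -9.31441348e-01 -9.70864680e-04 -6.22794559e-01]
 [ 8.83795137e-01  3.45604770e-01 -3.15378344e-01  4.07383373e-02]
 [ 2.94091965e-01  1.13905041e-01  9.48965520e-01 -3.79612637e-01]
 [ 0.00000000e+00  0.00000000e+00  0.00000000e+00  1.00000000e+00]] ['image', 'mtx', 'view']
{'clock': 0.15, 'joint_pos': array([ 1.23182812,  0.68977537, -0.19454744,  1.56611817,  0.15728193,
        0.9024943 , -0.21513721]), 'qd': array([ 0.00322109, -0.00325941, -0.0008981 , -0.00306164, -0.00037037,
       -0.00213084, -0.00121709]), 'joint_efforts': array([-2.03989373e-03, -5.39934790e+01, -1.26905702e+00, -1.58716500e+01,
        9.14697011e-03,  6.48491128e-03, -1.13632555e-05]), 'tool_pos': array([ 0.2274197 , -0.5816183 ,  0.23067526]), 'tool_rot': array([ 9.82677314e-01,  1.85323507e-01, -1.68837106e-04, -6.82699120e-04]), 'force': array([ 0.28694609, -0.15606991, -0.17286139]), 'moment': array([-0.00047308, -0.00783399,  0.03758599]), 'width': 0.08530029924841619}
```

View pics/top0.png

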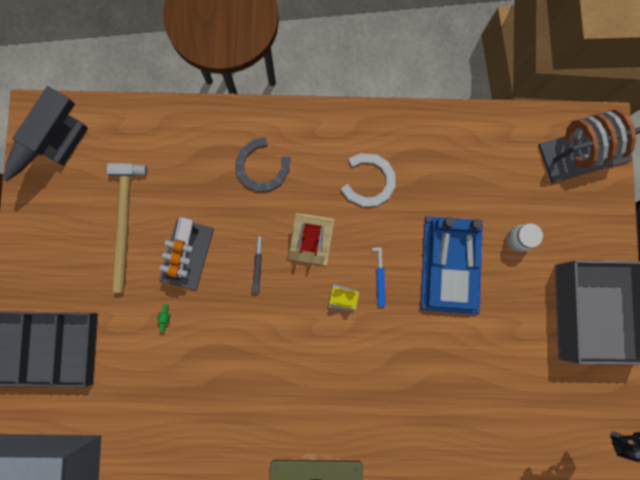

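View pics/scene0.png

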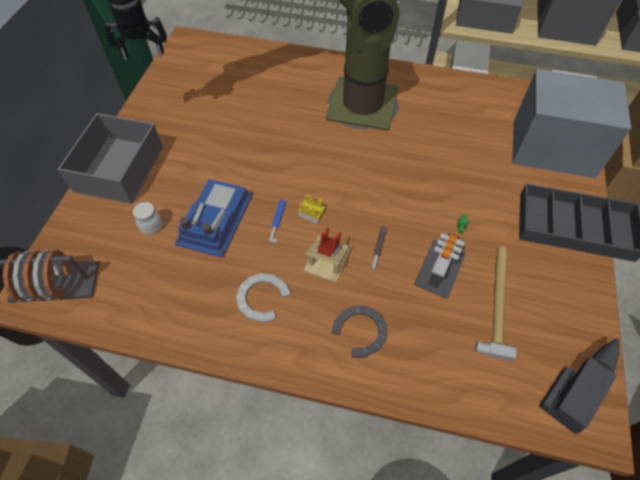

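```bash
cat > mos.py <<'E'
import cv2,numpy as np
def tile(img,x0,y0,w,h,s,g=10):
    t=cv2.resize(np.ascontiguousarray(img[y0:y0+h,x0:x0+w,::-1]),None,fx=s,fy=s,interpolation=cv2.INTER_CUBIC)
    for x in range(-(-x0//g)*g,x0+w,g):
        cv2.line(t,(int((x-x0+.5)*s),0),(int((x-x0+.5)*s),5),(255,255,255),1)
        if x%(2*g)==0: cv2.putText(t,str(x),(int((x-x0)*s)-8,15),0,.33,(255,255,255),1)
    for y in range(-(-y0//g)*g,y0+h,g):
        cv2.line(t,(0,int((y-y0+.5)*s)),(5,int((y-y0+.5)*s)),(255,255,255),1)
        if y%(2*g)==0: cv2.putText(t,str(y),(6,int((y-y0+.5)*s)+4),0,.33,(255,255,255),1)
    return t
def mosaic(rows,fn):
    W=max(sum(t.shape[1] for t in r) for r in rows);out=[]
    for r in rows:
        H=max(t.shape[0] for t in r);o=np.zeros((H,W,3),np.uint8);x=0
        for t in r:o[:t.shape[0],x:x+t.shape[1]]=t;x+=t.shape[1]
        out.append(o)
    m=np.vstack(out);print(m.shape);cv2.imwrite(fn,m)
E
python3 - <<'E'
import pickle;from mos import *
d=pickle.load(open("f0.pkl","rb"));T=d["top"]["image"];S=d["scene"]["image"]
mosaic([[tile(T,155,210,65,85,4),tile(T,282,205,58,68,4),tile(T,415,212,74,106,4)]],"pics/m1.png")
mosaic([[tile(S,172,175,84,84,4),tile(S,300,220,56,62,4),tile(S,410,225,60,75,4)]],"pics/m2.png")
E
```

```text
(424, 788, 3)
(336, 800, 3)
```

View pics/m1.png

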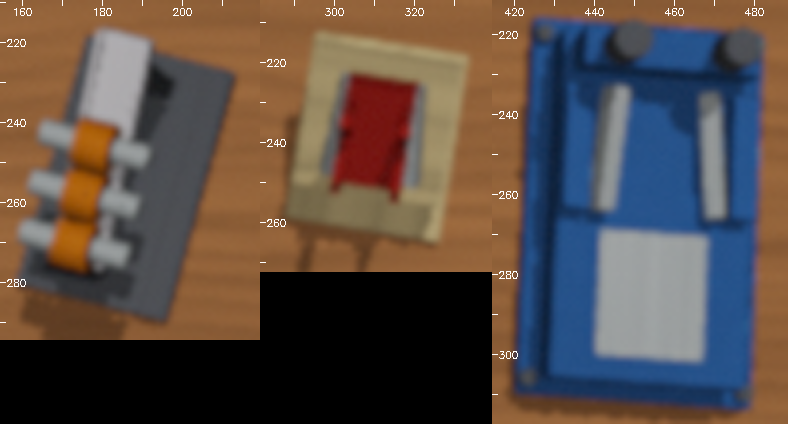

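View pics/m2.png

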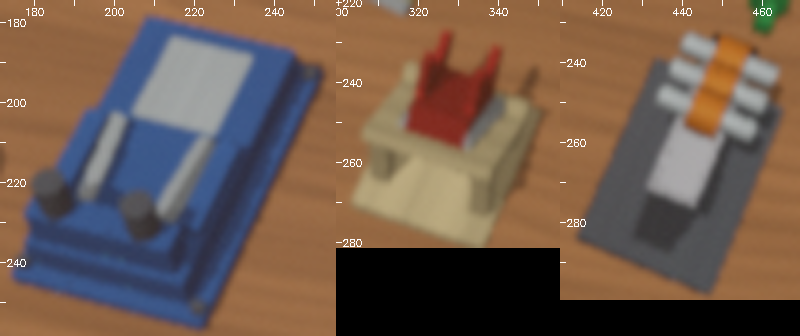

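```bash
cat > geo.py <<'E'
import numpy as np,pickle
from scipy.optimize import least_squares
F=pickle.load(open("f0.pkl","rb"))
def proj(f,P):
    c=np.atleast_2d(P)@f["view"][:3,:3].T+f["view"][:3,3];p=np.c_[c[:,0],-c[:,1],-c[:,2]]@f["mtx"].T
    return p[:,:2]/p[:,2:]
def tri(obs):  # [(frame,px)]
    r=lambda X:np.concatenate([proj(f,X)[0]-p for f,p in obs]);s=least_squares(r,[.5,0,.05]);return s.x,r(s.x)
def onz(f,p,z):
    s=least_squares(lambda q:(proj(f,[*q,z])[0]-p),[.5,0]);return np.array([*s.x,z])
def pose(obs,x0):  # [(frame,local,px)] x,y,yaw
    def r(q):
        c,s=np.cos(q[2]),np.sin(q[2]);R=np.array([[c,-s,0],[s,c,0],[0,0,1]])
        return np.concatenate([proj(f,R@np.array(l)+[q[0],q[1],0])[0]-p for f,l,p in obs])
    s=least_squares(r,x0,loss="soft_l1");return s.x,r(s.x).reshape(-1,2).round(1)
E
python3 - <<'E'
from geo import *
np.set_printoptions(precision=4,suppress=True)
T,S=F["top"],F["scene"]
a,b=.110,.068
bed=[(S,(a,b,0),(174,244.5)),(S,(a,-b,0),(0,0))][:0]
# scene: image right=+y, up = toward robot
bed=[(S,(a,-b,0),(174,244.5)),(S,(a,b,0),(222.75,257)),(S,(-a,b,0),(252.8,191.5)),
(T,(-a,-b,0),(478.5,314)),(T,(-a,b,0),(420.3,310.7)),(T,(a,b,0),(425.3,216)),(T,(a,-b,0),(482,220.2)),
(T,(-.01,0,.056),(456.1,265.4)),(T,(.06,0,.056),(457.5,233.6))]
print("bed",*pose(bed,[.5,-.3,0]))
print("pad",onz(T,(455,269.5),.04),onz(T,(453.6,301),.04), "rails",onz(T,(456.1,265.4),.056),onz(T,(457.5,233.6),.056))
a,b=.075,.045
tr=[(S,(a,-b,0),(414,284.5)),(S,(a,b,0),(447.5,297.8)),(S,(-a,-b,0),(433.3,239)),(S,(-a,b,0),(464.5,250.8)),
(T,(a,-b,0),(213.3,227.8)),(T,(-a,-b,0),(195.8,290)),(T,(-a,b,0),(160,278.3))]
print("track",*pose(tr,[.5,.3,0]))
print("roller",tri([(T,(173,270.5)),(S,(452.6,238))]))
l=tri([(T,(160,267.5)),(S,(464+10.,243))]);print(onz(T,(160.3,267.5),.075),onz(T,(187,273.5),.075))
# saddle notch features: cheeks tops
t=lambda x,y:(282+(x-260)/4-.5,205+y/4-.5)
print("redtop L/R",onz(T,t(347,75),.08),onz(T,t(420,83),.08),onz(T,t(333,192),.08),onz(T,t(397,200),.08))
print("board top edge",onz(T,t(315,30),.071),onz(T,t(470,55),.071))
E
```

```text
bed [ 0.5431 -0.307  -0.0538] [[ 0.8  0.5]
 [ 0.1  0.5]
 [ 0.   1.8]
 [ 0.2 -0. ]
 [-0.3 -0.9]
 [-0.9 -0. ]
 [-0.1 -0.1]
 [ 1.4  1.4]
 [ 1.2  2.2]]
pad [ 0.5284 -0.305   0.04  ] [ 0.4575 -0.3009  0.04  ] rails [ 0.5363 -0.3035  0.056 ] [ 0.608  -0.3076  0.056 ]
track [ 0.5567  0.3093 -0.2206] [[-0.4 -0.3]
 [ 0.2  0.5]
 [-0.3  0.2]
 [ 1.   1. ]
 [ 0.3 -0.3]
 [ 1.1  0.1]
 [-0.9  2.6]]
roller (array([0.5124, 0.3199, 0.078 ]), array([-0.1427,  0.0093, -0.1644,  0.0047]))
[0.5187 0.3482 0.075 ] [0.5066 0.2897 0.075 ]
redtop L/R [0.6212 0.0388 0.08  ] [ 0.6175 -0.0014  0.08  ] [0.5564 0.0452 0.08  ] [0.5527 0.0102 0.08  ]
board top edge [0.6476 0.0572 0.071 ] [ 0.6352 -0.029   0.071 ]
```

```bash
cat > plan.py <<'E'
import numpy as np
from scipy.spatial.transform import Rotation as Ro
from plant import manip
def Rt(yaw,tilt): # tool z tilted from down toward heading by tilt; tool x along heading
    return Ro.from_euler('z',yaw)*Ro.from_euler('y',-tilt)*Ro.from_euler('x',np.pi)
def plan(p,R,n):
    s=manip.get_state();p0=np.array(s["tool_pos"]);R0=Ro.from_quat(s["tool_rot"])
    rv=(R0.inv()*R).as_rotvec()
    print("t",round(s["clock"],2),"dtool",R0.inv().apply(p-p0).round(4),"dworld",(p-p0).round(4),"rv deg",np.degrees(rv).round(2),"w",round(s["width"],4))
    for i in range(n):
        Ri=R0*Ro.from_rotvec(rv*i/n);print("  row",Ri.inv().apply((p-p0)/n).round(4),np.degrees(rv/n).round(2))
def campose(f,s): # camera->tool
    V=f["view"];Rc=V[:3,:3].T;c=-Rc@V[:3,3];R0=Ro.from_quat(s["tool_rot"])
    return R0.inv().apply(c-s["tool_pos"]),R0.inv().as_matrix()@Rc
E
python3 - <<'E'
from plan import *;from geo import F
f=F["wrist"];s=manip.get_state();c,Rc=campose(f,s);print(c.round(4),Rc.round(3));np.savez("cam.npz",c=c,Rc=Rc)
R=Rt(-.143,np.pi/6);print(R.as_matrix().round(2));p=np.array([.521,.031,.20])
from geo import proj
cw=p+R.apply(c);Rw=R.as_matrix()@Rc;V=np.eye(4);V[:3,:3]=Rw.T;V[:3,3]=-Rw.T@cw
print("cam",cw,proj(dict(view=V,mtx=f["mtx"]),[[.6054,.0193,.05],[.586,.022,.085]]))
plan(p,R,14)
E
```

```text
[ 0.0809 -0.0015 -0.1418] [[-0.     0.949  0.315]
 [ 1.     0.    -0.   ]
 [-0.     0.315 -0.949]]
[[ 0.86 -0.14  0.49]
 [-0.12 -0.99 -0.07]
 [ 0.5   0.   -0.87]]
cam [0.52035301 0.03262166 0.36324697] [[318.62168706 209.04679596]
 [318.88412598 220.40579313]]
t 0.15 dtool [ 0.4965 -0.4636  0.0313] dworld [ 0.2936  0.6126 -0.0307] rv deg [-7.81 29.35 28.85] w 0.0853
  row [ 0.0355 -0.0331  0.0022] [-0.56  2.1   2.06]
  row [ 0.0342 -0.0344  0.0032] [-0.56  2.1   2.06]
  row [ 0.0328 -0.0356  0.0041] [-0.56  2.1   2.06]
  row [ 0.0313 -0.0368  0.0049] [-0.56  2.1   2.06]
  row [ 0.0298 -0.038   0.0056] [-0.56  2.1   2.06]
  row [ 0.0282 -0.0391  0.0063] [-0.56  2.1   2.06]
  row [ 0.0265 -0.0401  0.0069] [-0.56  2.1   2.06]
  row [ 0.0248 -0.0411  0.0075] [-0.56  2.1   2.06]
  row [ 0.023  -0.042   0.0079] [-0.56  2.1   2.06]
  row [ 0.0212 -0.0429  0.0083] [-0.56  2.1   2.06]
  row [ 0.0193 -0.0437  0.0087] [-0.56  2.1   2.06]
  row [ 0.0174 -0.0445  0.0089] [-0.56  2.1   2.06]
  row [ 0.0154 -0.0452  0.0091] [-0.56  2.1   2.06]
  row [ 0.0135 -0.0458  0.0091] [-0.56  2.1   2.06]
```

```bash
python3 -m handwheel '[{"hand":1,"slide":[0.036,-0.033,0.0],"delta_rot":[-0.6,2.1,2.1]},{"hand":1,"slide":[0.034,-0.034,0.001],"delta_rot":[-0.6,2.1,2.1]},{"hand":1,"slide":[0.033,-0.036,0.003],"delta_rot":[-0.6,2.1,2.1]},{"hand":1,"slide":[0.031,-0.037,0.004],"delta_rot":[-0.6,2.1,2.1]},{"hand":1,"slide":[0.03,-0.038,0.005],"delta_rot":[-0.6,2.1,2.1]},{"hand":1,"slide":[0.028,-0.039,0.006],"delta_rot":[-0.6,2.1,2.1]},{"hand":1,"slide":[0.027,-0.04,0.007],"delta_rot":[-0.6,2.1,2.1]},{"hand":1,"slide":[0.025,-0.041,0.007],"delta_rot":[-0.6,2.1,2.1]},{"hand":1,"slide":[0.023,-0.042,0.008],"delta_rot":[-0.6,2.1,2.1]},{"hand":1,"slide":[0.021,-0.043,0.008],"delta_rot":[-0.6,2.1,2.1]},{"hand":1,"slide":[0.019,-0.044,0.009],"delta_rot":[-0.6,2.1,2.1]},{"hand":1,"slide":[0.017,-0.044,0.009],"delta_rot":[-0.6,2.1,2.1]},{"hand":1,"slide":[0.015,-0.045,0.009],"delta_rot":[-0.6,2.1,2.1]},{"hand":1,"slide":[0.014,-0.046,0.009],"delta_rot":[-0.6,2.1,2.1]}]' 40
python3 -c "
from plan import *
plan(np.array([.521,.031,.20]),Rt(-.143,np.pi/6),1)"
```

```text
clock: 1.9
tool_pos: [0.5321, -0.0, 0.2483]
tool_rot: [0.973, -0.07, 0.218, 0.02]
force: [0.9, -0.2, -0.6]
width: 0.0856
t 1.9 dtool [-0.0345 -0.0295  0.0369] dworld [-0.0111  0.031  -0.0483] rv deg [0.45 4.69 0.14] w 0.0856
  row [-0.0345 -0.0295  0.0369] [0.45 4.69 0.14]
```

```bash
python3 -m handwheel '[{"hand":1,"slide":[-0.018,-0.015,0.018],"delta_rot":[0.2,2.5,0.1]},{"hand":1,"slide":[-0.018,-0.015,0.018],"delta_rot":[0.2,2.5,0]},{"hand":1,"slide":[0,0,0],"delta_rot":[0,0,0]}]'
python3 - <<'E'
from plan import *;from mos import *;import pickle
f=manip.grab_frame("wrist");s=manip.get_state();pickle.dump((f,s),open("f1.pkl","wb"))
print(s["tool_pos"],s["force"],[x.round(3).tolist() for x in campose(f,s)])
mosaic([[tile(f["image"],190,90,260,195,3,20)]],"pics/w1.png")
E
```

```text
clock: 2.28
tool_pos: [0.5418, 0.0482, 0.2455]
tool_rot: [0.972, -0.065, 0.226, 0.024]
force: [0.0, 0.0, 0.0]
width: 0.085
[0.54163625 0.04642038 0.24572705] [-0.22834192  0.29380906  0.09110431] [[0.08, -0.003, -0.142], [[0.002, 0.949, 0.315], [1.0, -0.002, 0.001], [0.001, 0.315, -0.949]]]
(585, 780, 3)
```

View pics/w1.png

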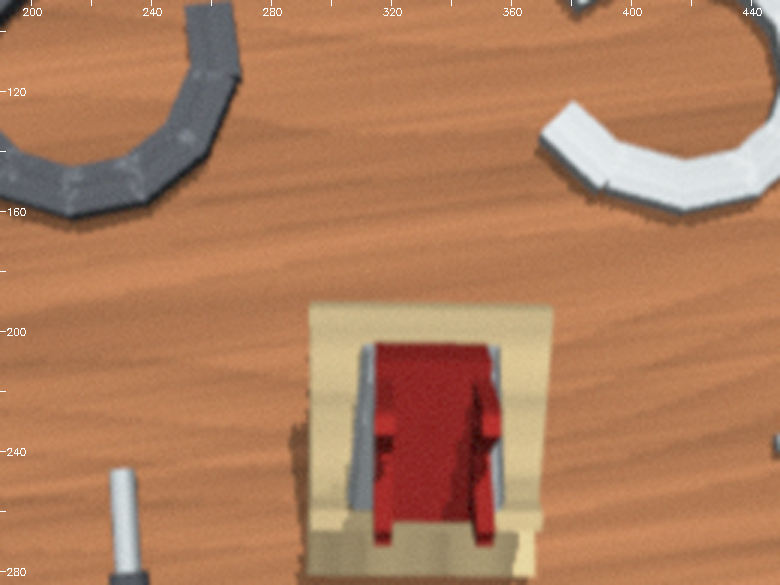

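```bash
cat > fit.py <<'E'
from geo import *;from scipy.spatial.transform import Rotation as Ro
def fit6(f,loc,px,x0,tilt):
    def r(q):return (proj(f,Ro.from_euler('zy',[q[3],-tilt]).apply(loc)+q[:3])-px).ravel()
    s=least_squares(r,x0,loss="soft_l1");return s.x,r(s.x).reshape(-1,2).round(1)
E
python3 - <<'E'
from fit import *
np.set_printoptions(precision=4,suppress=True)
f,s=pickle.load(open("f1.pkl","rb"))
t=lambda a:np.array(a)/3+[190,90]-.33
loc=np.array([[-30,30,0],[-30,-30,0],[30,25,0],[30,-25,0],[-24,19.5,52],[-24,-19.5,52]])/1000
q,r=fit6(f,loc,t([[348,510],[503,508],[362,346],[499,347],[374,545],[495,545]]),[.6,.02,.05,-.14],np.pi/6);print("saddle",q,r.tolist())
# board: corners local to board centre frame(84x84)
loc=np.array([[42,42,0],[42,-42,0],[-42,42,0],[-42,-42,0]])/1000
q,r=fit6(f,loc[:2],t([[308,303],[553,307]]),[.6,.02,.05,-.14],np.pi/6);print("board",q,r.tolist())
E
```

```text
saddle [ 0.5996  0.0215  0.0333 -0.1513] [[-1.3, -4.7], [-1.6, -4.1], [-0.0, 0.1], [-0.3, 0.4], [3.1, 0.9], [1.1, 0.7]]
board [ 0.5984  0.0231  0.0532 -0.1511] [[0.0, -0.0], [-0.0, -0.0]]
```

Run:
```python
from fit import *
np.set_printoptions(precision=4,suppress=True)
f,s=pickle.load(open("f1.pkl","rb"))
t=lambda a:np.array(a)/3+[190,90]-.33
loc=np.array([[30,19.5,20],[30,-19.5,20],[30,25,0],[30,-25,0],[-24,19.5,52],[-24,-19.5,52],[-24,13.5,52],[-24,-13.5,52]])/1000
px=t([[375,345],[490,345],[362,346],[499,347],[374,545],[495,545],[391,545],[476,545]])
for sel in([2,3,4,5,6,7],[0,1,4,5,6,7],range(8)):
    q,r=fit6(f,loc[list(sel)],px[list(sel)],[.6,.02,.05,-.14],np.pi/6);print("saddle",q,r.tolist())
for org in ([.600,.0225,.05],[.6045,.02,.05]):
  for d in(-.01,-.005,0,.005):
    P=np.array(org)+Ro.from_euler('zy',[-.15,-np.pi/6]).apply([d,0,0]);print(d,(proj(f,Ro.from_euler('zy',[-.15,-np.pi/6]).apply(loc)+P)-px).round(1).tolist())
T=F["top"];t=lambda x,y:np.array((282+(x-260)/4-.5,205+y/4-.5))
b=Ro.from_euler('zy',[-.15,-np.pi/6])
for org in ([.600,.0225,.05],[.6045,.02,.05]): print("topres board", (proj(T,b.apply([[.042,.042,0],[.042,-.042,0]])+org)-[t(315,30),t(470,55)]).round(1).tolist(),
 "sad",(proj(T,b.apply(loc[[0,1,4,5]])+org)-[t(349,75),t(418,83),t(333,192),t(397,200)]).round(1).tolist())
```

```text
saddle [ 0.6004  0.0226  0.0348 -0.1798] [[-0.4, -1.3], [-0.6, 0.2], [1.2, -0.2], [-0.7, 0.6], [1.5, -0.1], [-0.2, 0.4]]
saddle [ 0.6007  0.0252  0.0601 -0.1586] [[-1.2, 0.2], [0.8, 1.0], [-0.8, -0.2], [0.4, -0.2], [-0.0, -0.2], [0.4, -0.2]]
saddle [ 0.6006  0.024   0.0467 -0.1719] [[0.5, 2.7], [0.8, 4.0], [-1.9, -3.6], [-0.6, -2.4], [0.2, -0.3], [-0.4, 0.2], [0.7, -0.2], [-0.1, 0.1]]
-0.01 [[1.0, 12.4], [1.3, 12.7], [-1.4, 5.7], [-0.1, 5.8], [1.9, 9.6], [1.4, 9.2], [2.4, 9.5], [1.6, 9.3]]
-0.005 [[1.2, 7.6], [1.7, 8.0], [-1.3, 1.1], [0.3, 1.3], [2.1, 5.0], [1.8, 4.7], [2.7, 5.0], [2.0, 4.8]]
0 [[1.3, 2.8], [2.1, 3.2], [-1.2, -3.5], [0.7, -3.3], [2.3, 0.4], [2.2, 0.2], [2.9, 0.4], [2.4, 0.2]]
0.005 [[1.5, -2.1], [2.5, -1.6], [-1.0, -8.2], [1.1, -7.9], [2.5, -4.2], [2.6, -4.4], [3.1, -4.3], [2.8, -4.4]]
-0.01 [[2.8, 7.7], [3.1, 8.0], [0.4, 1.2], [1.6, 1.4], [3.8, 4.6], [3.2, 4.3], [4.3, 4.5], [3.5, 4.3]]
-0.005 [[3.0, 2.9], [3.5, 3.3], [0.5, -3.4], [2.0, -3.2], [4.0, 0.0], [3.6, -0.3], [4.6, -0.0], [3.9, -0.2]]
0 [[3.2, -2.0], [3.9, -1.5], [0.7, -8.0], [2.4, -7.7], [4.2, -4.6], [4.0, -4.8], [4.8, -4.7], [4.3, -4.8]]
0.005 [[3.4, -6.9], [4.3, -6.3], [0.8, -12.7], [2.8, -12.3], [4.4, -9.3], [4.5, -9.5], [5.0, -9.3], [4.7, -9.4]]
topres board [[-0.3, 2.5], [-1.8, 2.3]] sad [[0.2, 1.1], [0.4, 1.9], [-0.1, -0.0], [1.6, 0.7]]
topres board [[0.8, 0.5], [-0.6, 0.3]] sad [[1.3, -0.9], [1.6, -0.1], [1.1, -2.1], [2.7, -1.3]]
```

```bash
cat > sad.py <<'E'
import sys;from plan import *
R=Rt(-.16,np.pi/6);o=np.array([.600,.0238,.05])
plan(o-R.apply([0,0,float(sys.argv[1])]),R,int(sys.argv[2]))
E
python3 sad.py .09 3
```

```text
t 2.33 dtool [-0.0379  0.0112  0.1129] dworld [ 0.0139 -0.0155 -0.1178] rv deg [0.39 3.73 1.44] w 0.0851
  row [-0.0126  0.0037  0.0376] [0.13 1.24 0.48]
  row [-0.0134  0.0039  0.0373] [0.13 1.24 0.48]
  row [-0.0142  0.0041  0.037 ] [0.13 1.24 0.48]
```

```bash
python3 -m handwheel '[{"hand":1,"slide":[-0.01,0.003,0.028],"delta_rot":[0.1,1,0.4]},{"hand":1,"slide":[-0.01,0.003,0.028],"delta_rot":[0.1,1,0.4]},{"hand":1,"slide":[-0.01,0.003,0.028],"delta_rot":[0.1,1,0.4]},{"hand":1,"slide":[-0.01,0.003,0.028],"delta_rot":[0.1,1,0.4]},{"hand":1,"slide":[0,0,0],"delta_rot":[0,0,0]}]'; python3 sad.py .09 1
```

```text
clock: 2.95
tool_pos: [0.5912, 0.0371, 0.1862]
tool_rot: [0.974, -0.09, 0.205, 0.035]
force: [-0.6, -0.6, -0.6]
width: 0.0858
t 2.95 dtool [-0.0547  0.0109  0.0399] dworld [-0.0356 -0.0061 -0.0583] rv deg [ 2.39  6.12 -0.75] w 0.0858
  row [-0.0547  0.0109  0.0399] [ 2.39  6.12 -0.75]
```

```bash
python3 -c "
from plan import *
s=manip.get_state();print(np.array(s['joint_pos']).round(3),np.array(s['qd']).round(3),s['force'])"
```

```text
[-0.489  0.653  0.38   2.125 -1.     0.043 -0.988] [ 0.019 -0.011  0.003  0.012  0.002  0.001 -0.001] [-0.55628853 -0.56513063 -0.63404283]
```

```bash
cat > sad.py <<'E'
import sys;from plan import *
tilt=np.radians(float(sys.argv[3]))
R=Rt(-.16,tilt);o=np.array([.600,.0238,.05])
n=-Rt(-.16,np.pi/6).apply([0,0,1])
plan(o+.042*n+R.apply([0,0,.026-float(sys.argv[1])]),R,int(sys.argv[2]))
s=manip.get_state();print(np.array(s['joint_pos']).round(2))
E
python3 sad.py .08 4 8
```

```text
t 2.95 dtool [-0.0348  0.0108  0.0357] dworld [-0.0194 -0.0087 -0.0464] rv deg [  2.21 -15.88  -1.19] w 0.0858
  row [-0.0087  0.0027  0.0089] [ 0.55 -3.97 -0.3 ]
  row [-0.0081  0.0027  0.0095] [ 0.55 -3.97 -0.3 ]
  row [-0.0074  0.0028  0.01  ] [ 0.55 -3.97 -0.3 ]
  row [-0.0067  0.0029  0.0105] [ 0.55 -3.97 -0.3 ]
[-0.49  0.65  0.38  2.12 -1.    0.04 -0.99]
```

```bash
python3 -m handwheel '[{"hand":1,"slide":[-0.009,0.003,0],"delta_rot":[0.6,-4,-0.3]},{"hand":1,"slide":[-0.008,0.003,0],"delta_rot":[0.6,-4,-0.3]},{"hand":1,"slide":[-0.008,0.003,0.01],"delta_rot":[0.6,-4,-0.3]},{"hand":1,"slide":[-0.007,0.003,0.01],"delta_rot":[0.6,-4,-0.3]},{"hand":1,"slide":[0,0,0],"delta_rot":[0,0,0]}]'; python3 sad.py .08 1 8
```

```text
clock: 3.58
tool_pos: [0.5618, 0.0255, 0.1561]
tool_rot: [0.995, -0.082, 0.064, 0.003]
force: [-0.3, -0.1, -0.1]
width: 0.0858
t 3.58 dtool [ 0.0073 -0.0043  0.0174] dworld [ 0.01    0.0028 -0.0163] rv deg [-0.23  0.7  -0.29] w 0.0858
  row [ 0.0073 -0.0043  0.0174] [-0.23  0.7  -0.29]
[-0.5   0.76  0.61  1.98 -0.85  0.52 -1.04]
```

```bash
python3 -m handwheel '[{"hand":1,"slide":[0.007,-0.004,0.018],"delta_rot":[-0.2,0.7,-0.3]},{"hand":1,"slide":[0,0,0.02],"delta_rot":[0,0,0]},{"hand":1,"slide":[0,0,0.02],"delta_rot":[0,0,0]},{"hand":1,"slide":[0,0,0.0],"delta_rot":[0,0,0]}]'; python3 sad.py 0 1 8
```

```text
clock: 4.08
tool_pos: [0.5774, 0.0267, 0.1001]
tool_rot: [0.994, -0.081, 0.072, 0.005]
force: [0.2, 0.7, -0.5]
width: 0.0851
t 4.08 dtool [-0.0003 -0.0007  0.0399] dworld [ 0.0055 -0.0002 -0.0395] rv deg [-0.06 -0.33 -0.15] w 0.0851
  row [-0.0003 -0.0007  0.0399] [-0.06 -0.33 -0.15]
[-0.42  0.84  0.46  1.98 -0.93  0.38 -0.98]
```

```bash
python3 -m handwheel '[{"hand":1,"slide":[0,-0.001,0.016],"delta_rot":[0,0,0]},{"hand":1,"slide":[0,0,0.016],"delta_rot":[0,0,0]},{"hand":1,"slide":[0,0,0.008],"delta_rot":[0,0,0]},{"hand":1,"slide":[0,0,0.0],"delta_rot":[0,0,0]}]'; python3 sad.py 0 1 8
python3 - <<'E'
from plan import *;from mos import *
f=manip.grab_frame("wrist");g=manip.grab_frame("scene")
mosaic([[tile(f["image"],200,200,240,240,2,20),tile(g["image"],280,190,80,100,3.9)]],"pics/w2.png")
E
```

```text
clock: 4.58
tool_pos: [0.5845, 0.0264, 0.0638]
tool_rot: [0.994, -0.082, 0.076, 0.005]
force: [0.8, 0.3, -0.3]
width: 0.0856
t 4.58 dtool [-0.0022  0.0001  0.0029] dworld [-0.0017  0.0002 -0.0032] rv deg [-0.07 -0.69 -0.23] w 0.0856
  row [-0.0022  0.0001  0.0029] [-0.07 -0.69 -0.23]
[-0.35  0.89  0.35  1.98 -0.95  0.27 -0.96]
(480, 792, 3)
```

View pics/w2.png

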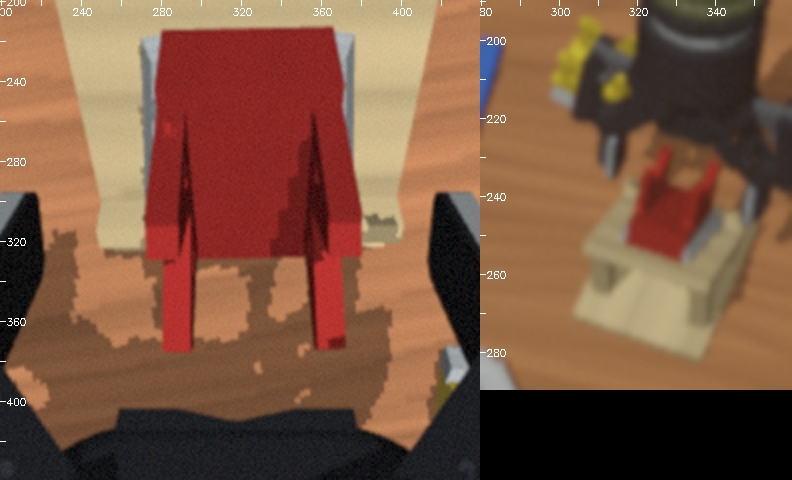

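```bash
python3 -m handwheel '[{"hand":1,"slide":[-0.002,0.004,0.001],"delta_rot":[0,0,0]},{"hand":-0.1,"slide":[0,0,0],"delta_rot":[0,0,0]},{"hand":-0.5,"slide":[0,0,0],"delta_rot":[0,0,0]},{"hand":-0.5,"slide":[0,0,0],"delta_rot":[0,0,0]},{"hand":-0.5,"slide":[0,0,0],"delta_rot":[0,0,0]},{"hand":-0.5,"slide":[0,0,0],"delta_rot":[0,0,0]}]' 60; python3 sad.py 0 1 8
```

```text
clock: 5.42
tool_pos: [0.5826, 0.0225, 0.0644]
tool_rot: [0.994, -0.081, 0.077, 0.005]
force: [-0.6, 0.1, 0.9]
width: 0.0379
t 5.42 dtool [-0.001  -0.004   0.0037] dworld [ 0.0002  0.0041 -0.0038] rv deg [-0.08 -0.84 -0.18] w 0.0379
  row [-0.001  -0.004   0.0037] [-0.08 -0.84 -0.18]
[-0.34  0.88  0.33  1.98 -0.95  0.26 -0.95]
```

```bash
python3 - <<'E'
from plan import *
s=manip.get_state();R0=Ro.from_quat(s["tool_rot"])
Rs=Ro.from_euler('zy',[-.16,-np.pi/6]);v=R0.inv().apply(np.array([.600,.0238,.05])-s["tool_pos"]);v[1]=0
print(v, (R0.inv()*Rs).as_euler('xyz',degrees=True));np.savez("hold.npz",v=v,tilt=np.radians(30)-np.arcsin(R0.apply([0,0,1])[0]/np.cos(.16)))
E
python3 -m handwheel '[{"hand":-0.5,"slide":[0.002,0,-0.02],"delta_rot":[0,0,0]},{"hand":-0.5,"slide":[0.003,0,-0.03],"delta_rot":[0,0,0]},{"hand":-0.5,"slide":[0.003,0,-0.03],"delta_rot":[0,0,0]},{"hand":-0.5,"slide":[0.003,0,-0.03],"delta_rot":[0,0,0]},{"hand":-0.5,"slide":[0,0,0],"delta_rot":[0,0,0]}]'
cat > bed.py <<'E'
# saddle target in bed frame: x offset from way_seat, z above floor
import sys;from plan import *
h=np.load("hold.npz");B=np.array([.544,-.306,0]);by=-.055
def tgt(dx,dz,dy=0):
    R=Rt(by,-float(h["tilt"]));o=B+Ro.from_euler('z',by).apply([.02+dx,dy,.04+dz]);return o-R.apply(h["v"]),R
if __name__=="__main__":
    p,R=tgt(float(sys.argv[1]),float(sys.argv[2]));print(p,h["v"],float(h["tilt"]));plan(p,R,int(sys.argv[3]))
    s=manip.get_state();print(np.array(s['joint_pos']).round(2),s["force"])
E
python3 bed.py -.07 .05 12
```

```text
[0.0145257  0.         0.01686057] [-175.05764687   20.73899485    1.08200698]
clock: 6.05
tool_pos: [0.573, 0.0245, 0.1738]
tool_rot: [0.994, -0.081, 0.072, 0.005]
force: [-0.4, 1.3, -3.7]
width: 0.0374
[ 0.48662076 -0.30284096  0.11096501] [0.0145257  0.         0.01686057] 0.36902357888452975
t 6.05 dtool [-0.0409  0.3371  0.0572] dworld [-0.0863 -0.3273 -0.0629] rv deg [ -0.77 -29.36  -6.18] w 0.0374
  row [-0.0034  0.0281  0.0048] [-0.06 -2.45 -0.51]
  row [-0.0035  0.0281  0.0049] [-0.06 -2.45 -0.51]
  row [-0.0035  0.028   0.0051] [-0.06 -2.45 -0.51]
  row [-0.0035  0.028   0.0053] [-0.06 -2.45 -0.51]
  row [-0.0035  0.0279  0.0055] [-0.06 -2.45 -0.51]
  row [-0.0036  0.0279  0.0057] [-0.06 -2.45 -0.51]
  row [-0.0036  0.0279  0.0059] [-0.06 -2.45 -0.51]
  row [-0.0036  0.0278  0.006 ] [-0.06 -2.45 -0.51]
  row [-0.0035  0.0278  0.0062] [-0.06 -2.45 -0.51]
  row [-0.0035  0.0277  0.0064] [-0.06 -2.45 -0.51]
  row [-0.0035  0.0277  0.0066] [-0.06 -2.45 -0.51]
  row [-0.0035  0.0277  0.0068] [-0.06 -2.45 -0.51]
[-0.51  0.74  0.62  1.95 -0.78  0.54 -1.11] [-0.35785429  1.3443702  -3.74372056]
```

```bash
python3 -m handwheel '[{"hand":-0.5,"slide":[-0.006,0.028,0],"delta_rot":[-0.1,-2.5,-0.5]},{"hand":-0.5,"slide":[-0.006,0.028,0],"delta_rot":[-0.1,-2.5,-0.5]},{"hand":-0.5,"slide":[-0.006,0.028,0],"delta_rot":[-0.1,-2.5,-0.5]},{"hand":-0.5,"slide":[-0.006,0.028,0],"delta_rot":[-0.1,-2.5,-0.5]},{"hand":-0.5,"slide":[-0.006,0.028,0],"delta_rot":[-0.1,-2.5,-0.5]},{"hand":-0.5,"slide":[-0.006,0.028,0],"delta_rot":[-0.1,-2.5,-0.5]},{"hand":-0.5,"slide":[-0.006,0.028,0],"delta_rot":[-0.1,-2.5,-0.5]},{"hand":-0.5,"slide":[-0.006,0.028,0],"delta_rot":[-0.1,-2.5,-0.5]},{"hand":-0.5,"slide":[-0.006,0.028,0],"delta_rot":[-0.1,-2.5,-0.5]},{"hand":-0.5,"slide":[-0.006,0.028,0],"delta_rot":[-0.1,-2.5,-0.5]},{"hand":-0.5,"slide":[-0.006,0.028,0.003],"delta_rot":[-0.1,-2.5,-0.5]},{"hand":-0.5,"slide":[-0.006,0.028,0.003],"delta_rot":[-0.1,-2.5,-0.5]},{"hand":-0.5,"slide":[0,0,0],"delta_rot":[0,0,0]}]'; python3 bed.py -.07 .05 2
```

```text
clock: 7.68
tool_pos: [0.454, -0.3005, 0.1506]
tool_rot: [0.978, -0.021, -0.209, -0.013]
force: [-0.5, 0.9, -2.9]
width: 0.0377
[ 0.48662076 -0.30284096  0.11096501] [0.0145257  0.         0.01686057] 0.36902357888452975
t 7.67 dtool [0.0461 0.0015 0.0227] dworld [ 0.0326 -0.0023 -0.0396] rv deg [-0.66  3.06  0.86] w 0.0377
  row [0.023  0.0007 0.0114] [-0.33  1.53  0.43]
  row [0.0227 0.0005 0.012 ] [-0.33  1.53  0.43]
[ 0.09  0.98  0.68  1.54 -0.37  1.17 -0.78] [-0.54919019  0.87715312 -2.87904709]
```

```bash
python3 -m handwheel '[{"hand":-0.5,"slide":[0.017,0,0.007],"delta_rot":[-0.3,1.5,0.4]},{"hand":-0.5,"slide":[0.017,0,0.007],"delta_rot":[-0.3,1.5,0.4]},{"hand":-0.5,"slide":[0.008,0,0.004],"delta_rot":[0,0,0]},{"hand":-0.5,"slide":[0,0,0],"delta_rot":[0,0,0]},{"hand":-0.5,"slide":[0,0,0],"delta_rot":[0,0,0]}]'; python3 bed.py -.07 .05 2
python3 - <<'E'
from plan import *;from mos import *;import pickle
f=manip.grab_frame("wrist");g=manip.grab_frame("scene");t=manip.grab_frame("top");pickle.dump(dict(wrist=f,scene=g,top=t,s=manip.get_state()),open("f2.pkl","wb"))
mosaic([[tile(f["image"],150,150,330,290,1.5,20),tile(g["image"],170,160,84,108,3.5)]],"pics/w3.png")
E
```

```text
clock: 8.3
tool_pos: [0.4891, -0.2967, 0.1118]
tool_rot: [0.983, -0.025, -0.182, -0.008]
force: [-0.4, -0.9, -2.9]
width: 0.0379
[ 0.48662076 -0.30284096  0.11096501] [0.0145257  0.         0.01686057] 0.36902357888452975
t 8.3 dtool [-0.0017  0.0062  0.0015] dworld [-0.0024 -0.0061 -0.0008] rv deg [-0.31 -0.13  0.34] w 0.0379
  row [-0.0009  0.0031  0.0007] [-0.16 -0.07  0.17]
  row [-0.0008  0.0031  0.0007] [-0.16 -0.07  0.17]
[ 0.09  1.03  0.65  1.51 -0.42  1.1  -0.8 ] [-0.39444425 -0.86603413 -2.9460017 ]
(435, 789, 3)
```

View pics/w3.png

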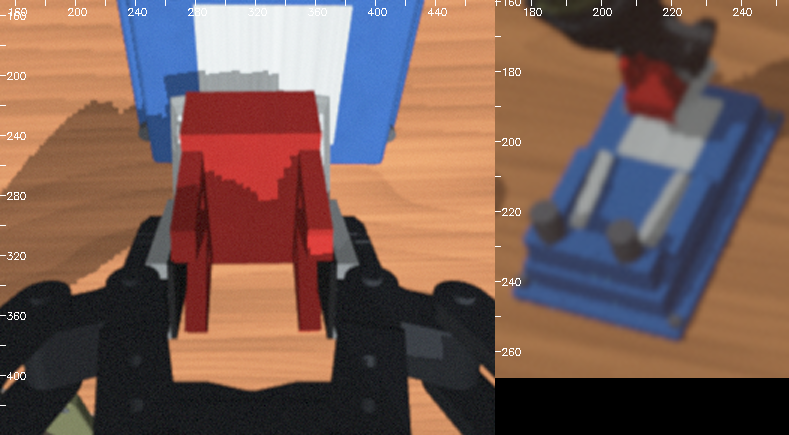

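Run:
```python
from geo import *;from scipy.spatial.transform import Rotation as Ro
np.set_printoptions(precision=4,suppress=True)
d=pickle.load(open("f2.pkl","rb"));f,s=d["wrist"],d["s"]
t=lambda a:np.array(a)/1.5+[150,150]-.33
loc=np.array([[30,19.5,20],[30,-19.5,20],[30,0,0],[24,-19.5,52],[17,-19.5,52],[-24,19.5,52],[-24,-19.5,52],[-24,13.5,52],[-24,-13.5,52]])/1000
px=t([[180,134],[322,134],[251,92],[332,228],[332,255],[186,332],[321,332],[208,332],[299,332]])
def r(q):return (proj(f,Ro.from_euler('zyx',q[3:]).apply(loc)+q[:3])-px).ravel()
q=least_squares(r,[.49,-.303,.09,-.055,0,0],loss="soft_l1").x;print(q,r(q).reshape(-1,2).round(1).tolist())
from bed import *
print("pred",s["tool_pos"]+Ro.from_quat(s["tool_rot"]).apply(h["v"]))
```

```text
[ 0.4915 -0.2954  0.0844 -0.0493 -0.0264  0.0162] [[2.6, -0.4], [-1.2, -1.2], [0.3, -1.0], [0.5, 6.2], [-1.4, -0.7], [2.8, 0.9], [-2.8, -0.0], [1.1, 0.8], [-1.1, 0.1]]
pred [ 0.4965 -0.2972  0.0911]
```

```bash
python3 -m handwheel '[{"hand":-0.5,"slide":[0.005,0.006,0.014],"delta_rot":[0,0,0]},{"hand":-0.5,"slide":[0.005,0,0.014],"delta_rot":[0,0,0]},{"hand":-0.5,"slide":[0.002,0,0.006],"delta_rot":[0,0,0]},{"hand":-0.5,"slide":[0,0,0],"delta_rot":[0,0,0]},{"hand":-0.5,"slide":[0,0,0],"delta_rot":[0,0,0]}]'; python3 -m handwheel '[{"hand":-0.5,"slide":[0.001,0,0.003],"delta_rot":[0,0,0]},{"hand":-0.5,"slide":[0,0,0],"delta_rot":[0,0,0]}]';python3 -m handwheel '[{"hand":-0.5,"slide":[0.001,0,0.003],"delta_rot":[0,0,0]},{"hand":-0.5,"slide":[0,0,0],"delta_rot":[0,0,0]}]'; python3 bed.py -.07 .00 1
```

```text
clock: 9.07
tool_pos: [0.487, -0.3033, 0.0731]
tool_rot: [0.983, -0.025, -0.182, -0.008]
force: [-0.2, 0.1, -3.1]
width: 0.0376
clock: 9.32
tool_pos: [0.4873, -0.3034, 0.0702]
tool_rot: [0.983, -0.025, -0.182, -0.008]
force: [0.7, 0.6, -4.2]
width: 0.0378
clock: 9.57
tool_pos: [0.4873, -0.3034, 0.0671]
tool_rot: [0.983, -0.025, -0.182, -0.008]
force: [0.5, 0.5, -4.4]
width: 0.0378
[ 0.48662076 -0.30284096  0.06096501] [0.0145257  0.         0.01686057] 0.36902357888452975
t 9.57 dtool [ 0.0015 -0.0005  0.006 ] dworld [-0.0007  0.0005 -0.0061] rv deg [-0.3  -0.19  0.27] w 0.0378
  row [ 0.0015 -0.0005  0.006 ] [-0.3  -0.19  0.27]
[ 0.11  1.09  0.62  1.52 -0.45  1.03 -0.78] [ 0.46597678  0.53651129 -4.42848108]
```

```bash
for i in 1 2 3; do python3 -m handwheel '[{"hand":-0.5,"slide":[0.001,0,0.002],"delta_rot":[0,0,0]},{"hand":-0.5,"slide":[0,0,0],"delta_rot":[0,0,0]}]' | grep -E "pos|force"; done
```

```text
tool_pos: [0.4876, -0.3034, 0.0648]
force: [-0.1, 0.3, -3.2]
tool_pos: [0.4878, -0.3034, 0.0624]
force: [0.5, 0.3, -2.4]
tool_pos: [0.4882, -0.3037, 0.0609]
force: [-0.6, 0.2, -2.8]
```

```bash
python3 -m handwheel '[{"hand":-0.5,"slide":[0.001,0,0.002],"delta_rot":[0,0,0]},{"hand":-0.5,"slide":[0,0,0],"delta_rot":[0,0,0]}]' | grep -E "pos|force"; python3 -m handwheel '[{"hand":-0.5,"slide":[0.001,0,0.002],"delta_rot":[0,0,0]},{"hand":-0.5,"slide":[0,0,0],"delta_rot":[0,0,0]}]' | grep -E "pos|force"
```

```text
tool_pos: [0.4883, -0.3038, 0.0611]
force: [1.0, -0.2, -3.1]
tool_pos: [0.4886, -0.3039, 0.061]
force: [-0.2, -0.4, -3.7]
```

```bash
python3 -m handwheel '[{"hand":-0.5,"slide":[0.001,0,0.005],"delta_rot":[0,0,0]},{"hand":-0.5,"slide":[0.001,0,0.005],"delta_rot":[0,0,0]}]' | grep -E "pos|rot|force"; python3 -c "
from plan import *
s=manip.get_state();print(s['force'],s['moment'])"
```

```text
tool_pos: [0.4887, -0.3039, 0.0606]
tool_rot: [0.983, -0.025, -0.181, -0.008]
force: [1.5, 8.9, 35.6]
[ 1.47630411  8.88048418 35.57901744] [ 1.56265634  2.23766389 -0.5296512 ]
```

```bash
python3 -m handwheel '[{"hand":-0.5,"slide":[0,0,-0.001],"delta_rot":[0,0,0]},{"hand":1,"slide":[0,0,0],"delta_rot":[0,0,0]},{"hand":1,"slide":[0,0,0],"delta_rot":[0,0,0]},{"hand":1,"slide":[0,0,0],"delta_rot":[0,0,0]}]'
python3 - <<'E'
from plan import *;from bed import *
s=manip.get_state();o=s["tool_pos"]+Ro.from_quat(s["tool_rot"]).apply(h["v"]);print(o,s["force"])
plan(np.array([o[0],o[1],.060]),Rt(by,0),6)
E
```

```text
clock: 11.58
tool_pos: [0.4893, -0.3045, 0.0613]
tool_rot: [0.983, -0.025, -0.18, -0.008]
force: [-0.1, -0.7, -0.6]
width: 0.0859
[ 0.49691984 -0.30481859  0.04038976] [-0.09089842 -0.65217495 -0.56567248]
t 11.57 dtool [ 0.0076 -0.0001 -0.0015] dworld [ 0.0076 -0.0003 -0.0013] rv deg [-0.31 20.81  0.19] w 0.0859
  row [ 0.0013 -0.     -0.0002] [-0.05  3.47  0.03]
  row [ 0.0013 -0.     -0.0002] [-0.05  3.47  0.03]
  row [ 0.0013 -0.     -0.0001] [-0.05  3.47  0.03]
  row [ 0.0013 -0.     -0.    ] [-0.05  3.47  0.03]
  row [ 0.0013 -0.      0.0001] [-0.05  3.47  0.03]
  row [ 0.0013 -0.      0.0001] [-0.05  3.47  0.03]
```

```bash
python3 -m handwheel '[{"hand":1,"slide":[0.001,0,0],"delta_rot":[-0.1,3.5,0]},{"hand":1,"slide":[0.001,0,0],"delta_rot":[0,3.5,0]},{"hand":1,"slide":[0.001,0,0],"delta_rot":[-0.1,3.5,0]},{"hand":1,"slide":[0.001,0,0],"delta_rot":[0,3.5,0]},{"hand":1,"slide":[0.001,0,0],"delta_rot":[-0.1,3.5,0]},{"hand":1,"slide":[0.001,0,0],"delta_rot":[0,3.5,0]},{"hand":1,"slide":[0,0,0],"delta_rot":[0,0,0]}]'
python3 - <<'E'
from plan import *;from bed import *;from mos import *;import pickle
plan(np.array([.497,-.3048,.060]),Rt(by,0),1)
f=manip.grab_frame("wrist");pickle.dump((f,manip.get_state()),open("f3.pkl","wb"))
mosaic([[tile(f["image"],180,60,280,330,1.8,20)]],"pics/w4.png")
E
```

```text
clock: 12.45
tool_pos: [0.4935, -0.3056, 0.0573]
tool_rot: [1.0, -0.026, 0.004, 0.001]
force: [0.1, 0.2, -0.4]
width: 0.0854
t 12.45 dtool [ 0.0034 -0.001  -0.0026] dworld [0.0035 0.0008 0.0027] rv deg [ 0.06 -0.52  0.19] w 0.0854
  row [ 0.0034 -0.001  -0.0026] [ 0.06 -0.52  0.19]
(594, 504, 3)
```

View pics/w4.png

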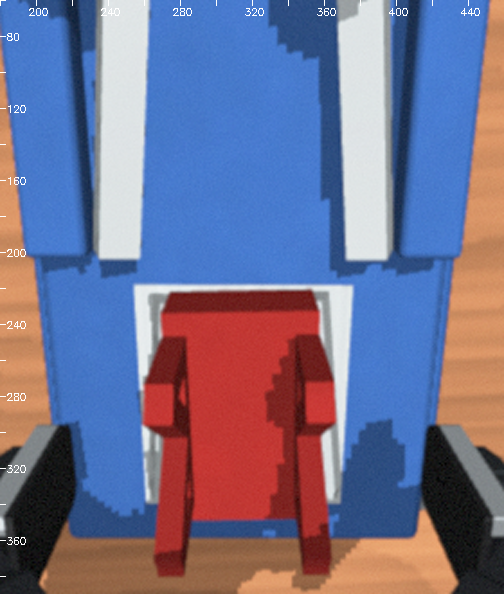

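```bash
python3 -m handwheel '[{"hand":1,"slide":[0.003,-0.003,-0.002],"delta_rot":[0,-0.5,0.2]},{"hand":0,"slide":[0,0,0],"delta_rot":[0,0,0]},{"hand":-0.5,"slide":[0,0,0],"delta_rot":[0,0,0]},{"hand":-0.5,"slide":[0,0,0],"delta_rot":[0,0,0]},{"hand":-0.5,"slide":[0,0,0],"delta_rot":[0,0,0]},{"hand":-0.5,"slide":[0,0,0],"delta_rot":[0,0,0]}]' 70
python3 -c "
from plan import *
plan(np.array([.497,-.3048,.058]),Rt(-.055,0),1)"
```

```text
clock: 13.25
tool_pos: [0.5003, -0.3025, 0.0592]
tool_rot: [1.0, -0.025, -0.0, 0.002]
force: [0.2, -1.1, 1.2]
width: 0.0377
t 13.25 dtool [-0.0031  0.0025  0.0012] dworld [-0.0033 -0.0023 -0.0012] rv deg [0.19 0.01 0.25] w 0.0377
  row [-0.0031  0.0025  0.0012] [0.19 0.01 0.25]
```

```bash
python3 -m handwheel '[{"hand":-0.5,"slide":[0.008,0.001,0],"delta_rot":[0,0,0]},{"hand":-0.5,"slide":[0.01,0,0],"delta_rot":[0,0,0]},{"hand":-0.5,"slide":[0.01,0,0],"delta_rot":[0,0,0]},{"hand":-0.5,"slide":[0.008,0,0],"delta_rot":[0,0,0]},{"hand":-0.5,"slide":[0,0,0],"delta_rot":[0,0,0]}]'
python3 - <<'E'
from plan import *;from bed import *
s=manip.get_state();print("bed frame tool",Ro.from_euler('z',-by).apply(s["tool_pos"]-B),s["moment"]);plan(np.array(s["tool_pos"]),Rt(by,0),1)
E
```

```text
clock: 13.88
tool_pos: [0.5337, -0.3055, 0.0593]
tool_rot: [1.0, -0.027, -0.004, 0.001]
force: [0.0, 1.0, 1.0]
width: 0.0376
bed frame tool [-1.03565283e-02 -9.29347297e-05  5.93358742e-02] [-0.02107462 -0.03132931  0.00945244]
t 13.88 dtool [0. 0. 0.] dworld [0. 0. 0.] rv deg [0.09 0.41 0.09] w 0.0376
  row [0. 0. 0.] [0.09 0.41 0.09]
```

```bash
python3 -m handwheel '[{"hand":-0.5,"slide":[0.006,0,0],"delta_rot":[0,0.2,0]},{"hand":-0.5,"slide":[0.006,0,0],"delta_rot":[0,0.2,0]},{"hand":-0.5,"slide":[0.006,0,0],"delta_rot":[0,0,0]},{"hand":-0.5,"slide":[0,0,0],"delta_rot":[0,0,0]}]'
python3 -m handwheel '[{"hand":-0.5,"slide":[0.004,0,0],"delta_rot":[0,0,0]},{"hand":-0.5,"slide":[0.004,0,0],"delta_rot":[0,0,0]}]'
python3 - <<'E'
from plan import *;from bed import *
s=manip.get_state();print("bed frame tool",Ro.from_euler('z',-by).apply(s["tool_pos"]-B),s["force"],s["moment"]);plan(np.array(s["tool_pos"]),Rt(by,0),1)
E
```

```text
clock: 14.38
tool_pos: [0.551, -0.3066, 0.0593]
tool_rot: [1.0, -0.027, -0.001, 0.0]
force: [-0.3, 0.6, 1.6]
width: 0.0373
clock: 14.62
tool_pos: [0.5574, -0.307, 0.0593]
tool_rot: [1.0, -0.028, -0.003, -0.0]
force: [-4.6, 1.3, 4.9]
width: 0.0379
bed frame tool [ 0.01344756 -0.00029483  0.05931922] [-4.62140704  1.3317675   4.8587271 ] [ 0.05809888  0.92445374 -0.07663092]
t 14.62 dtool [0. 0. 0.] dworld [0. 0. 0.] rv deg [-0.    0.3  -0.03] w 0.0379
  row [0. 0. 0.] [-0.    0.3  -0.03]
```

```bash
python3 -m handwheel '[{"hand":-0.5,"slide":[0.003,0,0],"delta_rot":[0,0,0]},{"hand":-0.5,"slide":[0.003,0,0],"delta_rot":[0,0,0]}]'
python3 -m handwheel '[{"hand":-0.5,"slide":[0.003,0,0],"delta_rot":[0,0,0]},{"hand":-0.5,"slide":[0.003,0,0],"delta_rot":[0,0,0]}]'
python3 -c "
from plan import *
s=manip.get_state();print(s['force'],s['moment'])"
```

```text
clock: 14.88
tool_pos: [0.5623, -0.3074, 0.0594]
tool_rot: [1.0, -0.028, -0.004, -0.0]
force: [-3.9, 1.7, 5.3]
width: 0.0374
clock: 15.12
tool_pos: [0.5664, -0.308, 0.0595]
tool_rot: [1.0, -0.029, -0.006, -0.001]
force: [-5.3, 0.8, 6.1]
width: 0.0377
[-5.28846426  0.77532443  6.11395829] [-0.00395466  1.00177763 -0.01381643]
```

```bash
python3 -m handwheel '[{"hand":-0.5,"slide":[0.003,0,-0.0005],"delta_rot":[0,0.3,0]},{"hand":-0.5,"slide":[0.003,0,0],"delta_rot":[0,0,0]}]'
python3 -m handwheel '[{"hand":-0.5,"slide":[0.004,0,0],"delta_rot":[0,0,0]},{"hand":-0.5,"slide":[0.004,0,0],"delta_rot":[0,0,0]}]'
```

```text
clock: 15.38
tool_pos: [0.5703, -0.3085, 0.0593]
tool_rot: [1.0, -0.029, -0.005, -0.001]
force: [-11.3, 2.3, 11.1]
width: 0.0373
clock: 15.62
tool_pos: [0.5702, -0.3086, 0.0594]
tool_rot: [0.999, -0.03, -0.012, -0.003]
force: [-12.6, 3.3, 10.1]
width: 0.0375
```

```bash
python3 -m handwheel '[{"hand":-0.5,"slide":[0.007,0,0],"delta_rot":[0,0.5,0]},{"hand":-0.5,"slide":[0.008,0,0],"delta_rot":[0,0,0]}]'
python3 -m handwheel '[{"hand":-0.5,"slide":[0.009,0,0],"delta_rot":[0,0.5,0]},{"hand":-0.5,"slide":[0.01,0,0],"delta_rot":[0,0,0]}]'
```

```text
clock: 15.88
tool_pos: [0.5701, -0.3085, 0.0593]
tool_rot: [0.999, -0.031, -0.021, -0.007]
force: [-19.7, 5.0, 16.5]
width: 0.0375
clock: 16.12
tool_pos: [0.5701, -0.3084, 0.0591]
tool_rot: [0.999, -0.033, -0.034, -0.012]
force: [-24.8, 5.2, 21.1]
width: 0.0374
```

```bash
python3 -m handwheel '[{"hand":-0.5,"slide":[0,0,0],"delta_rot":[0,0,0]},{"hand":0,"slide":[0,0,0],"delta_rot":[0,0,0]},{"hand":1,"slide":[0,0,0],"delta_rot":[0,0,0]},{"hand":1,"slide":[0,0,0],"delta_rot":[0,0,0]},{"hand":1,"slide":[0,0,-0.02],"delta_rot":[0,1,0]},{"hand":1,"slide":[0,0,-0.03],"delta_rot":[0,1,0]},{"hand":1,"slide":[0,0,-0.03],"delta_rot":[0,1,0]},{"hand":1,"slide":[-0.015,0,-0.03],"delta_rot":[0,1,0]},{"hand":1,"slide":[-0.015,0,-0.03],"delta_rot":[0,0,0]},{"hand":1,"slide":[0,0,0],"delta_rot":[0,0,0]},{"hand":1,"slide":[0,0,0],"delta_rot":[0,0,0]}]'
python3 - <<'E'
from plan import *;from mos import *;import pickle
f=manip.grab_frame("wrist");t=manip.grab_frame("top");pickle.dump((f,manip.get_state(),t),open("f4.pkl","wb"))
mosaic([[tile(f["image"],200,110,250,330,1.8,20),tile(t["image"],415,210,74,106,4.3)]],"pics/w5.png")
E
```

```text
clock: 17.5
tool_pos: [0.5482, -0.3102, 0.2107]
tool_rot: [0.999, -0.032, 0.011, -0.01]
force: [-0.9, 0.6, -0.2]
width: 0.0854
(594, 768, 3)
```

View pics/w5.png

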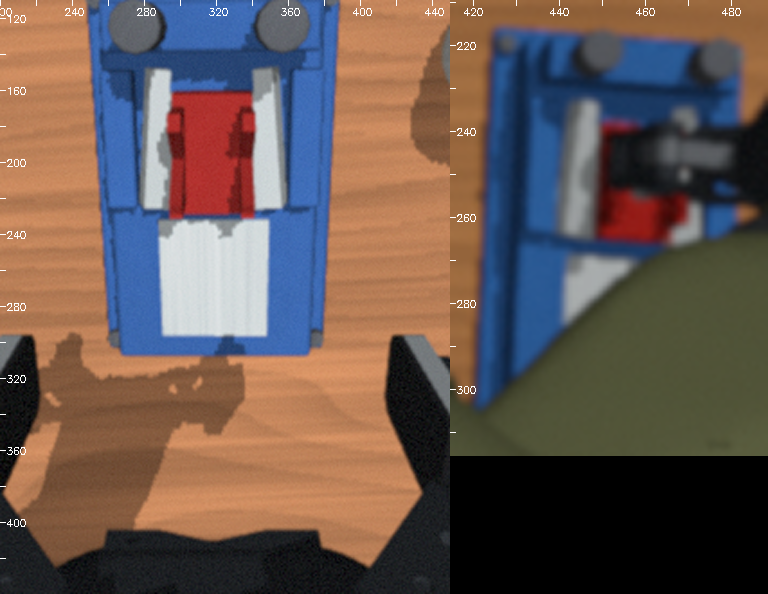

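Run:
```python
from geo import *
np.set_printoptions(precision=4,suppress=True)
f,s,t=pickle.load(open("f4.pkl","rb"))
q=lambda x,y:(200+x/1.8-.3,110+y/1.8-.3)
P={k:onz(f,q(*v[0]),v[1]) for k,v in dict(farL=((159,68),.056),farR=((265,68),.056),nearL=((156,209),.056),nearR=((270,209),.056),bodyF=((213,92),.060),bodyL=((172,93),.06),bodyR=((253,92),.06),rearL=((177,218),.092),rearR=((245,217),.092),hornFL=((175,110),.092),hornFR=((248,110),.092)).items()}
for k,v in P.items():print(k,v)
far=(P["farL"]+P["farR"])/2;near=(P["nearL"]+P["nearR"])/2;u=(far-near)[:2];L=np.hypot(*u);u/=L
print("len",L,"front from far",(P["bodyF"]-far)[:2]@u,"from near",(P["bodyF"]-near)[:2]@u, "horn rear from near",((P["rearL"]+P["rearR"])/2-near)[:2]@u)
nrm=np.array([-u[1],u[0]])
for k in P: print(k,(P[k]-near)[:2]@nrm)
```

```text
farL [ 0.6104 -0.2845  0.056 ]
farR [ 0.6071 -0.335   0.056 ]
nearL [ 0.5404 -0.2766  0.056 ]
nearR [ 0.5369 -0.3348  0.056 ]
bodyF [ 0.5978 -0.3096  0.06  ]
bodyL [ 0.5986 -0.2901  0.06  ]
bodyR [ 0.5966 -0.3287  0.06  ]
rearL [ 0.5458 -0.2905  0.092 ]
rearR [ 0.5445 -0.3213  0.092 ]
hornFL [ 0.5943 -0.2937  0.092 ]
hornFR [ 0.5923 -0.3249  0.092 ]
len 0.07019273716428405 front from far -0.010902858926088499 from near 0.05928987823819556 horn rear from near 0.00651030962477227
farL 0.025334148740835512
farR -0.02533414874083545
nearL 0.02919349146015934
nearR -0.02919349146015934
bodyF -0.0005222677214981523
bodyL 0.019072086264263724
bodyR -0.01957726378847473
rearL 0.015542891104383437
rearR -0.015221539057822168
hornFL 0.015230376263619328
hornFR -0.016076076564458818
```

```bash
cat > rol.py <<'E'
import sys;from plan import *
plan(np.array([float(a) for a in sys.argv[1:4]]),Rt(float(sys.argv[4]),0),int(sys.argv[5]))
s=manip.get_state();print(np.array(s['joint_pos']).round(2),s["force"].round(1))
E
python3 rol.py .51 .32 .2 -.21 14
```

```text
t 17.6 dtool [-0.079  -0.6264  0.0209] dworld [-0.0381  0.6305 -0.0102] rv deg [-1.2  -1.04  8.33] w 0.0856
  row [-0.0056 -0.0447  0.0015] [-0.09 -0.07  0.59]
  row [-0.0061 -0.0447  0.0014] [-0.09 -0.07  0.59]
  row [-0.0066 -0.0446  0.0014] [-0.09 -0.07  0.59]
  row [-0.007  -0.0446  0.0013] [-0.09 -0.07  0.59]
  row [-0.0075 -0.0445  0.0013] [-0.09 -0.07  0.59]
  row [-0.008  -0.0444  0.0012] [-0.09 -0.07  0.59]
  row [-0.0084 -0.0443  0.0011] [-0.09 -0.07  0.59]
  row [-0.0089 -0.0442  0.0011] [-0.09 -0.07  0.59]
  row [-0.0093 -0.0441  0.001 ] [-0.09 -0.07  0.59]
  row [-0.0098 -0.044   0.001 ] [-0.09 -0.07  0.59]
  row [-0.0102 -0.0439  0.0009] [-0.09 -0.07  0.59]
  row [-0.0107 -0.0438  0.0009] [-0.09 -0.07  0.59]
  row [-0.0111 -0.0437  0.0008] [-0.09 -0.07  0.59]
  row [-0.0116 -0.0436  0.0008] [-0.09 -0.07  0.59]
[ 0.16  0.78  0.57  1.61 -0.54  0.91 -0.7 ] [-0.3  0.7  0.5]
```

```bash
python3 -m handwheel '[{"hand":1,"slide":[-0.006,-0.02,-0.01],"delta_rot":[-0.1,-0.1,0.6]},{"hand":1,"slide":[-0.006,-0.045,0],"delta_rot":[-0.1,-0.1,0.6]},{"hand":1,"slide":[-0.007,-0.045,0],"delta_rot":[-0.1,-0.1,0.6]},{"hand":1,"slide":[-0.007,-0.045,0],"delta_rot":[-0.1,-0.1,0.6]},{"hand":1,"slide":[-0.007,-0.045,0.001],"delta_rot":[-0.1,-0.1,0.6]},{"hand":1,"slide":[-0.008,-0.045,0.001],"delta_rot":[-0.1,-0.1,0.6]},{"hand":1,"slide":[-0.008,-0.045,0.001],"delta_rot":[-0.1,-0.1,0.6]},{"hand":1,"slide":[-0.009,-0.045,0.001],"delta_rot":[-0.1,-0.1,0.6]},{"hand":1,"slide":[-0.009,-0.045,0.001],"delta_rot":[-0.1,-0.1,0.6]},{"hand":1,"slide":[-0.01,-0.045,0.001],"delta_rot":[-0.1,-0.1,0.6]},{"hand":1,"slide":[-0.01,-0.045,0.001],"delta_rot":[-0.1,-0.1,0.6]},{"hand":1,"slide":[-0.01,-0.045,0.001],"delta_rot":[-0.1,-0.1,0.6]},{"hand":1,"slide":[-0.011,-0.045,0.001],"delta_rot":[0,0,0.6]},{"hand":1,"slide":[-0.011,-0.045,0.001],"delta_rot":[0,0,0.6]},{"hand":1,"slide":[-0.005,-0.02,0],"delta_rot":[0,0,0]},{"hand":1,"slide":[0,0,0],"delta_rot":[0,0,0]}]';python3 rol.py .51 .32 .2 -.21 2
```

```text
clock: 19.6
tool_pos: [0.5075, 0.352, 0.196]
tool_rot: [0.995, -0.102, -0.011, 0.005]
force: [-0.3, -1.3, -0.6]
width: 0.0854
t 19.6 dtool [ 0.0089  0.0309 -0.0037] dworld [ 0.0025 -0.032   0.004 ] rv deg [0.74 1.15 0.34] w 0.0854
  row [ 0.0044  0.0154 -0.0019] [0.37 0.57 0.17]
  row [ 0.0045  0.0154 -0.0019] [0.37 0.57 0.17]
[-1.06  0.85  0.75  1.63 -0.68  0.97 -1.83] [-0.3 -1.3 -0.6]
```

```bash
python3 -m handwheel '[{"hand":1,"slide":[0.005,0.015,-0.002],"delta_rot":[0.4,0.6,0.2]},{"hand":1,"slide":[0.005,0.015,-0.002],"delta_rot":[0.4,0.6,0.2]},{"hand":1,"slide":[0,0,0],"delta_rot":[0,0,0]},{"hand":1,"slide":[0,0,0],"delta_rot":[0,0,0]}]';python3 rol.py .51 .32 .2 -.21 1
python3 - <<'E'
from plan import *;from mos import *;import pickle
f=manip.grab_frame("wrist");pickle.dump((f,manip.get_state()),open("f5.pkl","wb"))
mosaic([[tile(f["image"],200,120,250,200,3,20)]],"pics/w6.png")
E
```

```text
clock: 20.1
tool_pos: [0.5122, 0.3119, 0.2006]
tool_rot: [0.994, -0.11, 0.001, 0.001]
force: [-0.7, 1.1, 1.0]
width: 0.0854
t 20.1 dtool [-0.0039 -0.0074  0.0006] dworld [-0.0022  0.0081 -0.0006] rv deg [ 0.08 -0.15 -0.59] w 0.0854
  row [-0.0039 -0.0074  0.0006] [ 0.08 -0.15 -0.59]
[-1.02  0.82  0.76  1.71 -0.69  0.9  -1.77] [-0.7  1.1  1. ]
(600, 750, 3)
```

View pics/w6.png

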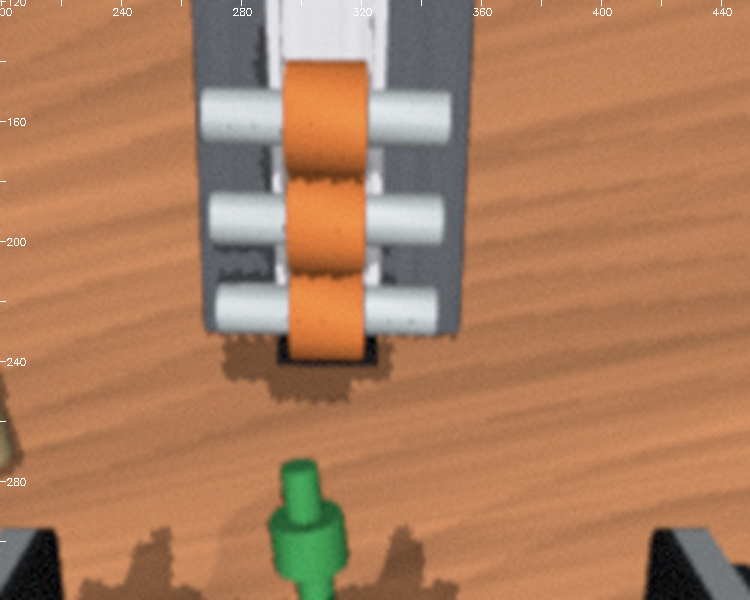

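Run:
```python
from geo import *
f,s=pickle.load(open("f5.pkl","rb"));q=lambda x,y:(200+x/3-.33,120+y/3-.33)
for z in(.072,.075,.078):
    a,b,c=[onz(f,q(*p),z) for p in((216,307),(438,310),(327,309))];print(z,c,np.hypot(*(a-b)[:2]),np.arctan2(-(a-b)[0],(a-b)[1]))
a,b=[onz(f,q(*p),.075) for p in((327,309),)]*2 if 0 else (onz(f,q(327,309),.075),onz(f,q(326,218),.0827));print(a,b,b-a)
```

```text
0.072 [0.51215024 0.32045092 0.072     ] 0.06203484451418191 -0.23530611910834562
0.075 [0.51301581 0.32017605 0.075     ] 0.061347503768862 -0.2353061191083455
0.078 [0.51388139 0.31990119 0.078     ] 0.06066016302354217 -0.23530611910834318
[0.51301581 0.32017605 0.075     ] [0.53942835 0.31409855 0.0827    ] [ 0.02641253 -0.0060775   0.0077    ]
```

```bash
python3 rol.py .5132 .3200 .0515 -.225 1; python3 -m handwheel '[{"hand":1,"slide":[-0.001,-0.008,0.01],"delta_rot":[0,0,0.3]},{"hand":1,"slide":[0,0,0.025],"delta_rot":[0,0,0]},{"hand":1,"slide":[0,0,0.025],"delta_rot":[0,0,0]},{"hand":1,"slide":[0,0,0.015],"delta_rot":[0,0,0]},{"hand":1,"slide":[0,0,0],"delta_rot":[0,0,0]},{"hand":1,"slide":[0,0,0],"delta_rot":[0,0,0]}]'; python3 rol.py .5132 .3200 .0515 -.225 1
```

```text
t 20.15 dtool [-0.0015 -0.0086  0.1492] dworld [ 0.0008  0.0084 -0.1492] rv deg [ 0.1  -0.17  0.26] w 0.0856
  row [-0.0015 -0.0086  0.1492] [ 0.1  -0.17  0.26]
[-1.02  0.82  0.76  1.71 -0.69  0.9  -1.77] [ 0.5 -1.  -0.5]
clock: 20.9
tool_pos: [0.5134, 0.3251, 0.1215]
tool_rot: [0.994, -0.11, 0.001, -0.0]
force: [0.6, 0.1, 0.3]
width: 0.0854
t 20.9 dtool [0.0008 0.005  0.07  ] dworld [-0.0002 -0.0051 -0.07  ] rv deg [-0.06 -0.15  0.22] w 0.0854
  row [0.0008 0.005  0.07  ] [-0.06 -0.15  0.22]
[-0.99  0.92  0.67  1.74 -0.78  0.77 -1.71] [0.6 0.1 0.3]
```

```bash
python3 -m handwheel '[{"hand":1,"slide":[0,0.005,0.002],"delta_rot":[0,0,0.2]},{"hand":1,"slide":[0,0,0.018],"delta_rot":[0,0,0]},{"hand":1,"slide":[0,0,0.018],"delta_rot":[0,0,0]},{"hand":1,"slide":[0,0,0.015],"delta_rot":[0,0,0]},{"hand":1,"slide":[0,0,0],"delta_rot":[0,0,0]}]'; python3 rol.py .5132 .3200 .0515 -.225 1
```

```text
clock: 21.52
tool_pos: [0.5128, 0.3201, 0.0655]
tool_rot: [0.994, -0.112, 0.002, -0.001]
force: [-0.3, 0.1, 0.4]
width: 0.0852
t 21.52 dtool [0.0004 0.     0.014 ] dworld [ 0.0004 -0.0001 -0.014 ] rv deg [-0.12 -0.19 -0.  ] w 0.0852
  row [0.0004 0.     0.014 ] [-0.12 -0.19 -0.  ]
[-0.95  0.98  0.59  1.77 -0.86  0.66 -1.65] [-0.3  0.1  0.4]
```

```bash
python3 -m handwheel '[{"hand":1,"slide":[0,0,0.008],"delta_rot":[0,0,0]},{"hand":1,"slide":[0,0,0.006],"delta_rot":[0,0,0]},{"hand":1,"slide":[0,0,0],"delta_rot":[0,0,0]},{"hand":0.5,"slide":[0,0,0],"delta_rot":[0,0,0]},{"hand":0.1,"slide":[0,0,0],"delta_rot":[0,0,0]},{"hand":0.1,"slide":[0,0,0],"delta_rot":[0,0,0]},{"hand":0.1,"slide":[0,0,0],"delta_rot":[0,0,0]}]' 40; python3 rol.py .5132 .3200 .0515 -.225 1
```

```text
clock: 22.4
tool_pos: [0.5137, 0.3204, 0.0517]
tool_rot: [0.994, -0.112, 0.003, -0.001]
force: [0.2, -1.0, -1.9]
width: 0.0591
t 22.4 dtool [-0.0004  0.0005  0.0002] dworld [-0.0005 -0.0004 -0.0002] rv deg [-0.19 -0.29  0.  ] w 0.0591
  row [-0.0004  0.0005  0.0002] [-0.19 -0.29  0.  ]
[-0.94  1.    0.57  1.78 -0.88  0.63 -1.64] [ 0.2 -1.  -1.9]
```

```bash
python3 -m handwheel '[{"hand":0.1,"slide":[-0.004,0,-0.014],"delta_rot":[0,0,0]},{"hand":0.1,"slide":[-0.005,0,-0.02],"delta_rot":[0,0,0]},{"hand":0.1,"slide":[-0.005,0,-0.03],"delta_rot":[0,0,0]},{"hand":0.1,"slide":[0,0,-0.04],"delta_rot":[0,0,0]},{"hand":0.1,"slide":[0,0,-0.04],"delta_rot":[0,0,0]},{"hand":0.1,"slide":[0,0,0],"delta_rot":[0,0,0]},{"hand":0.1,"slide":[0,0,0],"delta_rot":[0,0,0]}]'
python3 - <<'E'
from plan import *;from mos import *;import pickle
f=manip.grab_frame("wrist");g=manip.grab_frame("scene");pickle.dump((f,manip.get_state()),open("f6.pkl","wb"))
mosaic([[tile(f["image"],180,100,280,290,1.8,20),tile(g["image"],405,200,65,100,4)]],"pics/w7.png")
E
```

```text
clock: 23.28
tool_pos: [0.4962, 0.3239, 0.2067]
tool_rot: [0.994, -0.112, 0.003, -0.003]
force: [-0.4, -0.4, -1.5]
width: 0.0589
(522, 764, 3)
```

View pics/w7.png

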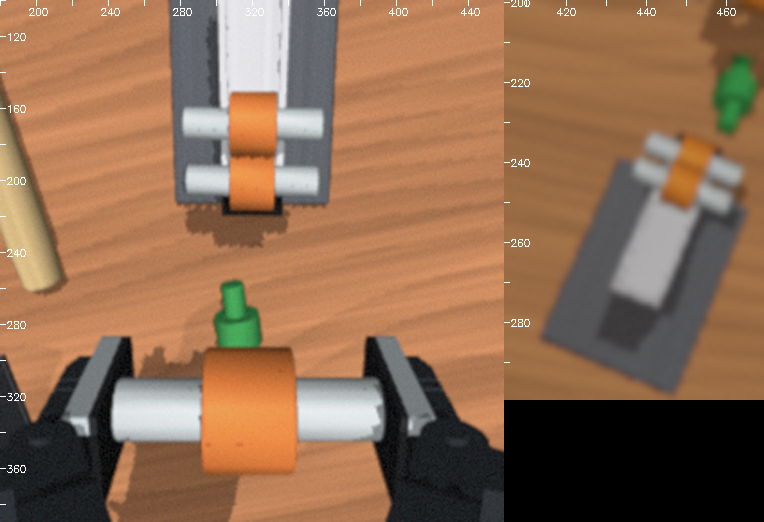

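```bash
python3 - <<'E'
from geo import *;from scipy.spatial.transform import Rotation as Ro
f,s=pickle.load(open("f6.pkl","rb"))
for dz in(.021,.024,.027):
    z=s["tool_pos"][2]+dz;p=onz(f,(180+249/1.8-.3,100+410/1.8-.3),z);print(dz,Ro.from_quat(s["tool_rot"]).inv().apply(p-s["tool_pos"]))
a,b=[onz(f,(180+x/1.8-.3,100+410/1.8-.3),s["tool_pos"][2]+.024) for x in(112,384)];print(np.hypot(*(a-b)[:2]))
E
python3 rol.py .5684 -.3074 .2 -.058 15
```

```text
0.021 [-0.00321775 -0.00101899 -0.02100996]
0.024 [-0.00117588 -0.00102147 -0.02400021]
0.027 [ 0.00086598 -0.00102395 -0.02699046]
0.06180843852543237
t 23.38 dtool [0.2111 0.5991 0.0036] dworld [ 0.0718 -0.6311 -0.0062] rv deg [-0.32 -0.3  -9.59] w 0.0589
  row [0.0141 0.0399 0.0002] [-0.02 -0.02 -0.64]
  row [0.0136 0.0401 0.0002] [-0.02 -0.02 -0.64]
  row [0.0132 0.0402 0.0003] [-0.02 -0.02 -0.64]
  row [0.0127 0.0404 0.0003] [-0.02 -0.02 -0.64]
  row [0.0123 0.0405 0.0003] [-0.02 -0.02 -0.64]
  row [0.0118 0.0407 0.0003] [-0.02 -0.02 -0.64]
  row [0.0114 0.0408 0.0003] [-0.02 -0.02 -0.64]
  row [0.0109 0.0409 0.0003] [-0.02 -0.02 -0.64]
  row [0.0105 0.041  0.0003] [-0.02 -0.02 -0.64]
  row [0.01   0.0411 0.0003] [-0.02 -0.02 -0.64]
  row [0.0095 0.0413 0.0003] [-0.02 -0.02 -0.64]
  row [0.0091 0.0414 0.0004] [-0.02 -0.02 -0.64]
  row [0.0086 0.0415 0.0004] [-0.02 -0.02 -0.64]
  row [0.0081 0.0416 0.0004] [-0.02 -0.02 -0.64]
  row [0.0077 0.0416 0.0004] [-0.02 -0.02 -0.64]
[-1.06  0.8   0.76  1.73 -0.69  0.9  -1.79] [-0.1 -0.  -0.5]
```

```bash
python3 -m handwheel '[{"hand":0.1,"slide":[0.007,0.02,0],"delta_rot":[0,0,-0.6]},{"hand":0.1,"slide":[0.014,0.04,0],"delta_rot":[0,0,-0.6]},{"hand":0.1,"slide":[0.013,0.04,0],"delta_rot":[0,0,-0.6]},{"hand":0.1,"slide":[0.013,0.04,0],"delta_rot":[0,0,-0.6]},{"hand":0.1,"slide":[0.012,0.04,0],"delta_rot":[0,0,-0.6]},{"hand":0.1,"slide":[0.012,0.04,0],"delta_rot":[0,0,-0.6]},{"hand":0.1,"slide":[0.012,0.041,0],"delta_rot":[0,0,-0.6]},{"hand":0.1,"slide":[0.011,0.041,0],"delta_rot":[0,0,-0.6]},{"hand":0.1,"slide":[0.011,0.041,0],"delta_rot":[0,0,-0.6]},{"hand":0.1,"slide":[0.01,0.041,0],"delta_rot":[0,0,-0.6]},{"hand":0.1,"slide":[0.01,0.041,0],"delta_rot":[0,0,-0.6]},{"hand":0.1,"slide":[0.009,0.041,0],"delta_rot":[0,0,-0.6]},{"hand":0.1,"slide":[0.009,0.041,0],"delta_rot":[0,0,-0.6]},{"hand":0.1,"slide":[0.008,0.041,0],"delta_rot":[0,0,-0.6]},{"hand":0.1,"slide":[0.004,0.02,0],"delta_rot":[0,0,-0.6]},{"hand":0.1,"slide":[0,0,0],"delta_rot":[0,0,0]},{"hand":0.1,"slide":[0,0,0],"delta_rot":[0,0,0]}]'; python3 rol.py .5694 -.3074 .2 -.058 2
```

```text
clock: 25.5
tool_pos: [0.5578, -0.2761, 0.1859]
tool_rot: [0.999, -0.03, -0.014, -0.003]
force: [-0.1, 0.2, -0.8]
width: 0.0591
t 25.5 dtool [ 0.0131  0.0305 -0.0146] dworld [ 0.0116 -0.0313  0.0141] rv deg [-0.25  1.61 -0.15] w 0.0591
  row [ 0.0066  0.0152 -0.0073] [-0.12  0.81 -0.08]
  row [ 0.0066  0.0153 -0.0072] [-0.12  0.81 -0.08]
[ 0.08  0.82  0.58  1.61 -0.53  0.9  -0.77] [-0.1  0.2 -0.8]
```

```bash
python3 -m handwheel '[{"hand":0.1,"slide":[0.006,0.014,0],"delta_rot":[0,0.8,-0.1]},{"hand":0.1,"slide":[0.006,0.014,0],"delta_rot":[0,0.8,-0.1]},{"hand":0.1,"slide":[0,0,0.015],"delta_rot":[0,0,0]},{"hand":0.1,"slide":[0,0,0.02],"delta_rot":[0,0,0]},{"hand":0.1,"slide":[0,0,0.015],"delta_rot":[0,0,0]},{"hand":0.1,"slide":[0,0,0],"delta_rot":[0,0,0]},{"hand":0.1,"slide":[0,0,0],"delta_rot":[0,0,0]}]'; python3 rol.py .5694 -.3074 .08 -.058 1
```

```text
clock: 26.38
tool_pos: [0.5692, -0.3024, 0.1312]
tool_rot: [1.0, -0.027, 0.0, -0.004]
force: [1.3, -0.3, -1.1]
width: 0.0589
t 26.38 dtool [0.0005 0.0053 0.0512] dworld [ 0.0002 -0.005  -0.0512] rv deg [-0.44  0.    0.26] w 0.0589
  row [0.0005 0.0053 0.0512] [-0.44  0.    0.26]
[ 0.16  0.9   0.52  1.61 -0.58  0.8  -0.69] [ 1.3 -0.3 -1.1]
```

```bash
python3 -m handwheel '[{"hand":0.1,"slide":[0,0.006,0.005],"delta_rot":[-0.4,0,0.3]},{"hand":0.1,"slide":[0,0,0.015],"delta_rot":[0,0,0]},{"hand":0.1,"slide":[0,0,0.01],"delta_rot":[0,0,0]},{"hand":0.1,"slide":[0,0,0],"delta_rot":[0,0,0]},{"hand":0.1,"slide":[0,0,0],"delta_rot":[0,0,0]}]'; python3 rol.py .5694 -.3086 .056 -.058 1
```

```text
clock: 27.0
tool_pos: [0.5694, -0.3091, 0.0998]
tool_rot: [1.0, -0.029, 0.001, 0.0]
force: [0.2, -0.7, -0.7]
width: 0.0592
t 27.0 dtool [-0.0001 -0.0005  0.0438] dworld [-0.      0.0005 -0.0438] rv deg [ 0.02 -0.08 -0.05] w 0.0592
  row [-0.0001 -0.0005  0.0438] [ 0.02 -0.08 -0.05]
[ 0.17  0.94  0.49  1.62 -0.61  0.74 -0.68] [ 0.2 -0.7 -0.7]
```

```bash
python3 -m handwheel '[{"hand":0.1,"slide":[0,0,0.012],"delta_rot":[0,0,0]},{"hand":0.1,"slide":[0,0,0.012],"delta_rot":[0,0,0]},{"hand":0.1,"slide":[0,0,0.008],"delta_rot":[0,0,0]},{"hand":0.1,"slide":[0,0,0],"delta_rot":[0,0,0]}]'; python3 -m handwheel '[{"hand":0.1,"slide":[0,0,0.005],"delta_rot":[0,0,0]},{"hand":0.1,"slide":[0,0,0],"delta_rot":[0,0,0]}]';  python3 -m handwheel '[{"hand":0.1,"slide":[0,0,0.003],"delta_rot":[0,0,0]},{"hand":0.1,"slide":[0,0,0],"delta_rot":[0,0,0]}]'; python3 rol.py .5694 -.3086 .056 -.058 1
```

```text
clock: 27.5
tool_pos: [0.5695, -0.3088, 0.0655]
tool_rot: [1.0, -0.029, 0.001, 0.0]
force: [0.7, 0.4, -1.1]
width: 0.0588
clock: 27.75
tool_pos: [0.5697, -0.3091, 0.0603]
tool_rot: [1.0, -0.029, 0.001, 0.0]
force: [-0.5, -0.2, -0.4]
width: 0.0593
clock: 28.0
tool_pos: [0.5687, -0.3096, 0.0584]
tool_rot: [1.0, -0.03, 0.0, 0.0]
force: [-1.1, 0.7, -1.4]
width: 0.0589
t 28.0 dtool [ 0.0006 -0.001   0.0024] dworld [ 0.0007  0.001  -0.0024] rv deg [ 0.04 -0.04 -0.07] w 0.0589
  row [ 0.0006 -0.001   0.0024] [ 0.04 -0.04 -0.07]
[ 0.19  1.    0.46  1.63 -0.64  0.67 -0.65] [-1.1  0.7 -1.4]
```

```bash
python3 -m handwheel '[{"hand":0.1,"slide":[0,0,0.003],"delta_rot":[0,0,0]},{"hand":0.1,"slide":[0,0,0],"delta_rot":[0,0,0]}]'; python3 -m handwheel '[{"hand":0.1,"slide":[0,0,0.003],"delta_rot":[0,0,0]}]'; python3 -m handwheel '[{"hand":0.1,"slide":[0,0,0.003],"delta_rot":[0,0,0]}]'
```

```text
clock: 28.25
tool_pos: [0.5675, -0.3101, 0.0566]
tool_rot: [1.0, -0.03, -0.0, 0.0]
force: [-1.3, -0.7, -0.1]
width: 0.0592
clock: 28.38
tool_pos: [0.5674, -0.3103, 0.0556]
tool_rot: [1.0, -0.03, -0.0, 0.0]
force: [-7.7, 6.5, 27.8]
width: 0.0587
clock: 28.5
tool_pos: [0.5674, -0.3103, 0.0556]
tool_rot: [1.0, -0.03, 0.0, -0.0]
force: [-7.5, 6.6, 27.7]
width: 0.0591
```

```bash
python3 -m handwheel '[{"hand":0.1,"slide":[0,0,-0.001],"delta_rot":[0,0,0]},{"hand":0.5,"slide":[0,0,0],"delta_rot":[0,0,0]},{"hand":1,"slide":[0,0,0],"delta_rot":[0,0,0]},{"hand":1,"slide":[0,0,0],"delta_rot":[0,0,0]},{"hand":1,"slide":[0,0,0],"delta_rot":[0,0,0]},{"hand":1,"slide":[0,0,-0.01],"delta_rot":[0,0,0]},{"hand":1,"slide":[0,0,-0.03],"delta_rot":[0,0,0]},{"hand":1,"slide":[0,0,-0.04],"delta_rot":[0,0,0]},{"hand":1,"slide":[0,0,-0.04],"delta_rot":[0,0,0]},{"hand":1,"slide":[-0.01,0,-0.03],"delta_rot":[0,0,0]},{"hand":1,"slide":[0,0,0],"delta_rot":[0,0,0]},{"hand":1,"slide":[0,0,0],"delta_rot":[0,0,0]}]'
python3 - <<'E'
from plan import *;from mos import *;import pickle
f=manip.grab_frame("wrist");g=manip.grab_frame("scene");pickle.dump((f,manip.get_state(),g),open("f7.pkl","wb"))
mosaic([[tile(f["image"],220,120,200,195,2.6,20),tile(g["image"],405,220,65,80,4)]],"pics/w8.png")
E
```

```text
clock: 30.0
tool_pos: [0.5586, -0.31, 0.2137]
tool_rot: [1.0, -0.03, 0.003, 0.001]
force: [0.8, 0.0, -0.6]
width: 0.0853
(507, 780, 3)
```

View pics/w8.png

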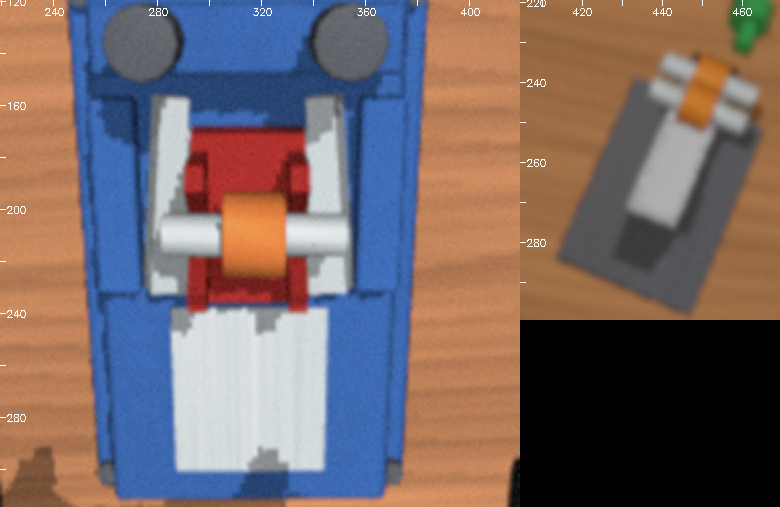

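Run:
```python
from geo import *
f,s,g=pickle.load(open("f7.pkl","rb"));q=lambda x,y:(220+x/2.6-.3,120+y/2.6-.3)
o=lambda x,y,z:onz(f,q(x,y),z)
far=(o(170,96,.056)+o(325,96,.056))/2;near=(o(165,294,.056)+o(333,294,.056))/2
u=(far-near)[:2];L=np.hypot(*u);u/=L;n=np.array([-u[1],u[0]])
for k,p in dict(bodyF=o(247.5,128,.06),rear=o(248,310,.092),frontHorn=o(248,152,.092),roller=o(254.5,235,.08),pinL=o(161,234,.08),pinR=o(349,235.5,.08)).items():print(k,((p-near)[:2]@u).round(4),((p-near)[:2]@n).round(4))
print(L)
from plant import manip
print(manip.get_state()["force"])
```

```text
bodyF 0.0599 0.0001
rear 0.0066 0.0001
frontHorn 0.057 -0.0003
roller 0.0281 -0.0021
pinL 0.0286 0.0282
pinR 0.0278 -0.0328
0.07005445071913043
[-0.57686922  1.3619759   0.70629407]
```

```bash
python3 -c "
from plant import manip
print(manip.job_done())"
```

```text
the job is handed in; nothing more can be done
None
```

I handed the job in at about 30 s of robot time. The saddle is wedged in the way, the roller is in its notches, and the other two rollers are at the stop.

- **Saddle:** I set it down on the apron, regripped it with the tool upright and pushed it in until it stopped at about 25 N. In the last picture it is within about 1 mm of `way_seat` lengthwise and sideways, and parallel to the rails. Its height was not measured.
- **Roller:** It came down on solid contact at the expected height (28 N). It measures about 2 mm off `notch_seat` along the way and 2 mm sideways, and is about 0.01 rad out of line. That is inside the 6 mm limit, but not perfectly centred, and its final height was not measured separately.
- **Track:** The next roller rolled down to the stop and the last one lies against it. I checked this only by eye in the last scene view; I took no measurement against `stop_place`.
- **Robot:** The gripper is open and about 13 cm above the work.
- **Bystanders:** I saw no contact with them during the moves, but I did not check their positions at the end.

Two things went less cleanly:
- **First approach:** The 30° approach to the sloped rest ran joints 5 and 6 to their range limits. I gripped at about 9° tilt instead.
- **Rule slip:** One 2 mm lowering step was repeated three times through a shell loop, instead of each move being typed out.

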